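# Set up the culture inspection station

## Robot

A 7-joint arm with a two-finger parallel gripper is mounted at the origin on the work surface. World frame = base frame: x ahead of the robot, y to its left, z up, the work surface at z = 0. Lengths are in m, angles in rad, forces in N, time in s.
With the tool pointing down it reaches from about 0.425 to 0.925 m from the base axis. Payload 6.8 kg.
Tool frame: the origin (TCP) lies midway between the tips of the shut fingers; the grasp point (between the pads) lies 19 mm behind it; z points along the fingers, y is the line along which they close (so a half turn about z gives the same grasp; the last joint's range is limited). The gripper opens to 85 mm and grips with 20 to 120 N. Pads are 22 mm wide; open, the fingers measure 114 mm over their backs; the gripper's body (76 mm by 85 mm) begins 54 mm behind the grasp point. The pads swing forward as they close: fully open they stand 13 mm farther back than shut.
Start: joints at [-1.437, 0.477, 0.022, 1.555, -0.011, 1.109, -0.083], TCP at [0.162, 0.655, 0.231] pointing down, gripper open.
Joint ranges: [-2.96, 2.96], [-0.34, 2.1], [-1.41, 1.46], [0.24, 2.44], [-1.37, 4.51], [0.17, 1.92], [-2.96, 2.96]. Speed limits (rad/s): [2.39, 2.39, 3.14, 3.14, 3.14, 3.14, 3.14].

## Interface

Orientations are given as a rotation vector (axis times angle).
In Python, from bench import status, vision, r gives the robot as it stands. The module is installed in compiled form; this text tells all that it offers.
- The arm moves only by the shell command python3 -m handwheel 'ROWS' [OPENING] [FORCE]. ROWS is JSON, a list of rows, each an object with "dp": the shift along the tool's x, y, z in m, a list of three; "delta_rot": the turn, a rotation vector about the tool's x, y, z in rad, a list of three. In form: [{"dp": [x, y, z], "delta_rot": [rx, ry, rz]}, ...]. A call has 1 to 12 rows; each row is the pose to reach, as a shift and turn from the pose commanded when the call began, along the tool's axes at that moment; what a row does not reach only later rows make up. A row lasts 1/8 s, in which the tool goes at most 62.5 mm and 10.7 degrees, less where a joint would pass 70% of its speed; a pose out of reach is approached as far as the arm can. A call with a gripper value outside its range is refused whole. OPENING is the opening, from 0 (shut) to 1 (fully open), set as the call begins (- or left out, the last holds). The fingers move at their own pace and stop on an object; FORCE is the grip in N (left out, the last holds). Time passes only in rows, so rows that repeat a pose let the fingers close. It gives the time, the measured TCP pose, the force, the opening and the grip force at its end, in the units of the state.
- status.get_obs(): the state, without advancing time (a new reading comes with each control period).
- vision.grab_frame(name): name is "scene" or "top" or "wrist"; returns a dict with "img" (420x560x3 uint8, blue, green, red), "fovy" (degrees; the focal length in pixels is half the picture's height over the tangent of half this angle, whatever the lens; pixels are square), "cx", "cy" (the principal point, pixels), "world_from_camera" (4x4, takes a point from camera to world coordinates). Camera axes: x right, y up, looking along -z (the intrinsics and any distortion apply to the point x, -y, -z); pixel columns grow to the right and rows downward; lengths in m; the calibration is good to about 2 mm. A picture is of the moment at which its call begins. There is no depth.
- r.hand_in(): hands the job in; it is judged then, once.
The state is a dict: "clock": time; "joints": joint angles; "qvel": joint speeds; "tau": joint torques, N m; "tcp_pos": TCP position; "orientation": TCP orientation; "contact_force": force on the tool from outside, world axes, zero at the start; "moment": the same for the moment, N m; "grip_width": finger opening in m; "gripper_force": force on a finger pad.
Only numpy, scipy, OpenCV 4.12 (cv2) and the standard library are available. Lean on these libraries where they do the work, as an engineer would, in place of code of your own. Each camera call takes 0.05 s, during which the arm holds its last target. There are 200 camera calls.

## Task

Get the bench ready for looking at a culture: put the small lidded dish in the middle of the light plate and stand the black lens on top of the dish, centred. Pull the torch up out of its spring clips and lay it flat in front of the light plate (on the robot's side), centred on that edge and parallel to it; stand the tall bottle beside the light plate on the side where the balance is, level with the plate's middle. Leave about 4 cm clear between the plate and the torch and between the plate and the bottle, and do not move or tip over the squat jar and the glass beaker.

Things in the scene. Friction and masses are not known exactly. Their poses are not given: they have to be found in the camera images.
- light_plate: Light plate: blue square box, 140 x 140 mm, 28 mm high, with a round white window (94 mm across, black rim) in its flat top. Fixed, left or right of the bench's middle, turned up to 0.12 rad. Origin: centre of its underside. Its x axis points away from the robot, so the front edge is at x = -70 mm; y axis to the left, z up.
- balance: Balance: white flat box 160 mm deep (x), 130 mm wide (y), 30 mm high, with a round metal pan (96 mm across, top at 38 mm) and a dark display. Fixed; stands on the other side of the bench's middle from the light plate. Origin: centre of its underside; x away from the robot, y left, z up. Nothing goes on it.
- clip_rack: Clip rack at the back: grey base 50 (x) by 110 mm (y), 8 mm thick, fixed, turned up to 0.3 rad, with two C-shaped steel spring clips, each 10 mm long, at y = -36 and +36 mm, open upwards (tops at 54 mm). They hold the torch along the rack's y axis, its axis 42 mm above the bench. Origin: centre of the underside; z up.
- torch: Pencil torch, 60 g: round aluminium shaft 16 mm thick, 130 mm long, a black hexagonal collar (20 mm across flats) near each end stops it rolling. Origin on its axis at mid-length; y along the shaft. Starts level in the clips, bare between them (62 mm; 34 mm of air below the axis). Pulled up, the clips resist by up to about 13 N, then snap open. Flat on the bench its axis is 10 mm up.
- dish: Small culture dish with lid: clear plastic disc 58 mm in diameter, 18 mm high, flat top, pale brown filling; about 50 g. Loose on the bench. Origin: centre of its underside; z up.
- lens: Stand lens: black upright cylinder 40 mm in diameter, 40 mm high, with a glass window in the top; about 60 g. Loose on the bench. Origin: centre of its underside; z up.
- bottle: Tall bottle: white plastic, 48 mm in diameter and straight up to 71 mm, then a shoulder and a blue cap 34 mm across, 105 mm high in all; about 140 g. Loose. Origin: centre of its underside; z up.
- jar: Squat jar, to be left alone: white plastic, 58 mm in diameter, 62 mm high, with a wide white cap 52 mm across. Loose. Origin: centre of its underside; z up.
- beaker: Empty glass beaker, to be left alone: 56 mm in diameter at the rim, 68 mm high, open. Loose. Origin: centre of its underside; z up.
There are look-alikes about, which are no part of the job. Leave any turquoise look-alike of the dish alone. What is shaped like the lens but turquoise is not meant.

How it is judged:
By the outcome, as a careful person would: the job done as asked, in the order asked, and still so for the second after the job is handed in, with the robot touching nothing.
It also fails if it takes over 115 s, if anything falls off the work surface, if the arm or the gripper's body presses on something with over 40 N, if the wrist force passes 120 N, or if a joint passes its speed limit or range.

## Working session

There is one attempt and no reset: what is moved stays moved. The work goes in short steps, Python scripts to look and compute and a shell command to move; the robot and the scene stay as the last step left them, time stands still between calls to the robot, and variables do not carry over. Pictures are saved under pics/ and viewed, at most 14 in all, crops included, and the job is handed in when it is done.

```bash
mkdir -p pics; cat > h.py <<'E'
import numpy as np, cv2
from bench import status, vision, r
from scipy.spatial.transform import Rotation as R
def grab(n,fn=None):
    f=vision.grab_frame(n)
    if fn: cv2.imwrite('pics/'+fn,f['img'])
    return f
def ray(f,u,v):
    h=f['img'].shape[0]; fl=h/2/np.tan(np.radians(f['fovy'])/2)
    d=np.array([(u-f['cx'])/fl,-(v-f['cy'])/fl,-1]); T=np.array(f['world_from_camera'])
    return T[:3,3],T[:3,:3]@d
def onz(f,u,v,z):
    o,d=ray(f,u,v); return o+d*(z-o[2])/d[2]
def proj(f,p):
    h=f['img'].shape[0]; fl=h/2/np.tan(np.radians(f['fovy'])/2)
    T=np.array(f['world_from_camera']); c=T[:3,:3].T@(np.array(p)-T[:3,3])
    return f['cx']+fl*c[0]/-c[2], f['cy']+fl*c[1]/c[2]
E
python3 - <<'E'
from h import *
np.set_printoptions(precision=4,suppress=True)
for n in('scene','top','wrist'):
    f=grab(n,n+'0.png'); print(n,{k:v for k,v in f.items() if k!='img'})
o=status.get_obs(); print(o)
E
```

```text
scene {'fovy': 49.17199619353616, 'cx': 274.6600800548338, 'cy': 211.53142308803308, 'world_from_camera': array([[ 0.4515, -0.4705,  0.7581,  1.3858],
       [ 0.8922,  0.2247, -0.3919, -0.4586],
       [ 0.0141,  0.8533,  0.5212,  0.6485],
       [ 0.    ,  0.    ,  0.    ,  1.    ]])}
top {'fovy': 51.68145467062495, 'cx': 279.27622569478325, 'cy': 220.82972097887017, 'world_from_camera': array([[ 0.0238,  0.9902, -0.1377,  0.3802],
       [-0.9997,  0.024 , -0.0002, -0.0101],
       [ 0.0031,  0.1377,  0.9905,  1.3321],
       [ 0.    ,  0.    ,  0.    ,  1.    ]])}
wrist {'fovy': 71.38424364280995, 'cx': 284.3178701615733, 'cy': 210.4094589640335, 'world_from_camera': array([[ 0.2402, -0.9298, -0.2789,  0.0906],
       [ 0.9707,  0.2295,  0.071 ,  0.6735],
       [-0.002 , -0.2877,  0.9577,  0.3729],
       [ 0.    ,  0.    ,  0.    ,  1.    ]])}
{'clock': 0.15, 'joints': array([-1.4371,  0.4777,  0.0224,  1.5562, -0.0115,  1.1093, -0.0831]), 'qvel': array([ 0.0014, -0.0015,  0.001 , -0.0013, -0.0014, -0.0006, -0.0004]), 'tau': array([  0.0028, -59.693 ,   1.6102, -28.1492,   0.0127,   0.0065,
        -0.    ]), 'tcp_pos': array([0.1615, 0.655 , 0.2305]), 'orientation': array([-0.3788, -3.1186,  0.0022]), 'contact_force': array([-0.0751,  0.5808,  0.3828]), 'moment': array([-0.012 ,  0.0191, -0.018 ]), 'gripper_force': 0.0, 'grip_width': 0.08557246707437502}
```

View pics/top0.png

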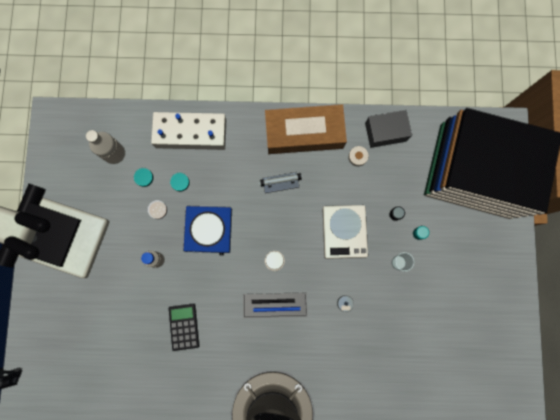

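View pics/scene0.png

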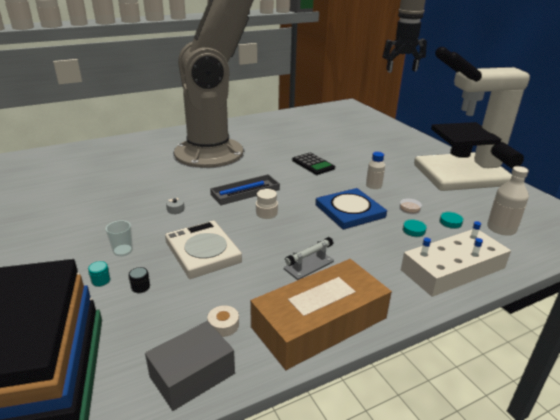

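Top view: the plate is at (208,229), balance (345,231), clip rack with torch (281,182), jar (274,260) and beaker (403,261).
- Dish candidates: (157,210) pale, (144,177) and (180,182) turquoise. The pale one fits the description.
- Lens candidates: (398,213) black, (422,232) turquoise, and the small grey ring (345,303). The black one fits.
- Bottle candidates: (150,258) with a blue cap, and the big (100,143) with a white cap. The blue-capped one fits.

I'll confirm these in one enlarged crop and measure.

```bash
cat > m.py <<'E'
from h import *
def blobs(f,mask,roi):
    u0,v0,u1,v1=roi; m=np.zeros(mask.shape,np.uint8); m[v0:v1,u0:u1]=mask[v0:v1,u0:u1]*255
    n,l,s,c=cv2.connectedComponentsWithStats(m); 
    if n<2: return None
    i=1+s[1:,4].argmax(); return (l==i).astype(np.uint8),c[i],s[i]
E
python3 - <<'E'
from m import *
np.set_printoptions(precision=4,suppress=True)
t=grab('top'); s=grab('scene')
cr=lambda f,u,v,w:cv2.resize(f['img'][v-w*3//4:v+w*3//4,u-w:u+w],(400,300),interpolation=cv2.INTER_CUBIC)
a=np.hstack([cr(t,160,215,48),cr(t,405,230,48)]); b=np.hstack([cr(s,400,195,60),cr(s,120,270,60)])
cv2.imwrite('pics/c1.png',np.vstack([a,b]))
img=t['img'].astype(int); B,G,Rr=img[...,0],img[...,1],img[...,2]
hsv=cv2.cvtColor(t['img'],cv2.COLOR_BGR2HSV); H,S,V=[hsv[...,i].astype(int) for i in range(3)]
blue=(H>100)&(H<130)&(S>140)
# plate
m,c,st=blobs(t,blue,(175,195,240,262)); 
cn=max(cv2.findContours(m,0,2)[0],key=cv2.contourArea); rc=cv2.minAreaRect(cn); print('plate px',rc)
bp=np.array([onz(t,*p,0.028)[:2] for p in cv2.boxPoints(rc)]); print(bp, bp.mean(0), np.linalg.norm(bp-np.roll(bp,1,0),axis=1))
d=[bp[(i+1)%4]-bp[i] for i in range(4)]; print('yaw',[np.arctan2(e[1],e[0])%(np.pi/2) for e in d])
w=(V>200)&(S<40); 
x=blobs(t,w,(185,208,230,252)); print('window',x[1],x[2],onz(t,*x[1],.028))
x=blobs(t,blue,(138,248,160,270)); print('cap',x[1],x[2],onz(t,*x[1],.1))
dish=(Rr-B>18)
x=blobs(t,dish,(143,196,171,224)); print('dish',x[1],x[2])
print('px colours',img[210,157],img[215,165],img[213,398],img[260,274],img[195,157],img[235,180])
E
```

```text
plate px ((207.17356872558594, 229.00755310058594), (45.34846115112305, 44.82721710205078), 2.4895527362823486)
[[0.4647 0.2757]
 [0.6013 0.2772]
 [0.5986 0.1389]
 [0.4621 0.1394]] [0.5317 0.2078] [0.1364 0.1366 0.1383 0.1365]
yaw [np.float64(0.010714424130289535), np.float64(1.5510661122073512), np.float64(1.5671075525394023), np.float64(1.5513697444271222)]
window [206.8725 228.5986] [192 214  30  30 690] [0.5324 0.2088 0.028 ]
cap [147.06 257.76] [142 253  12  11 100] [0.4368 0.3621 0.1   ]
dish [155.4118 208.7479] [150 203  14  14 119]
px colours [174 187 194] [102 105 104] [130 134 119] [222 228 221] [136 139 134] [133 136 131]
```

View pics/c1.png

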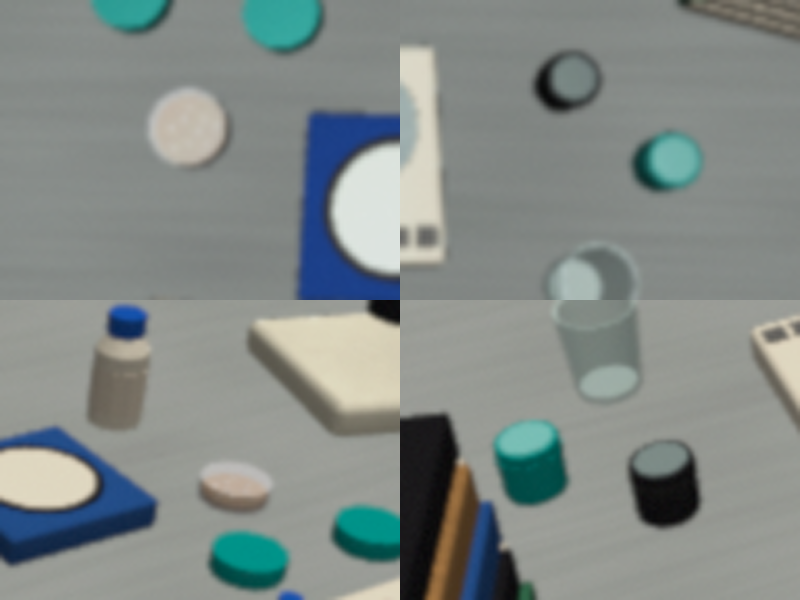

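The crop confirms all three: the pale brown-filled dish at top (157,209), the black lens at (398,213) and the blue-capped bottle (base about scene (375,185)). The turquoise objects stay out of it.

```bash
cat >> m.py <<'E'
def cir(f,mask,roi,z):
    x=blobs(f,mask,roi)
    if x is None: return None
    cn=np.vstack(cv2.findContours(x[0],0,cv2.CHAIN_APPROX_NONE)[0])[:,0]
    P=np.array([onz(f,u,v,z)[:2] for u,v in cv2.convexHull(cn)[:,0]])
    c,rad=cv2.minEnclosingCircle(P.astype(np.float32)); return np.round(c,4),round(rad,4)
def go(p,yaw):
    """yaw = world angle of tool y (closing line), mod pi"""
    o=status.get_obs(); M=R.from_rotvec(o['orientation'])
    ty=M.as_matrix()[:,1]; cur=np.arctan2(ty[1],ty[0])
    d=(yaw-cur+np.pi/2)%np.pi-np.pi/2
    x=np.array([np.cos(cur+d+0),np.sin(cur+d),0]); z=np.array([0,0,-1.]); 
    T=np.stack([np.cross(x,z),x,z],1); dr=(M.inv()*R.from_matrix(T)).as_rotvec()
    dp=M.inv().apply(np.array(p)-o['tcp_pos'])
    print('tcp',o['tcp_pos'].round(4),'dp',dp.round(4),'rot',dr.round(4),'q7',round(o['joints'][6],2),'rows',round(max(np.linalg.norm(dp)/.0625,np.linalg.norm(dr)/.187),1))
E
python3 - <<'E'
from m import *
np.set_printoptions(precision=4,suppress=True)
t=grab('top')
for n,u,v,z in [('dish',157.1,209.5,.018),('lens',398.5,212.7,.04),('bottlecap',147.5,258,.105),('jar',274,260,.062),('beaker',403,261,.05),('torch',281,179,.042),('calc',183,327,.01),('tray',275,304,.02),('balance',345,231,.03)]: print(n,onz(t,u,v,z))
d=onz(t,157.1,209.5,.018)
# camera pose relative to tool
f=grab('wrist'); o=status.get_obs(); M=R.from_rotvec(o['orientation']).as_matrix(); T=f['world_from_camera']
print(M.T@(T[:3,3]-o['tcp_pos'])); print(M.T@T[:3,:3])
go([d[0]-.03,d[1],.2],np.pi/2)
E
```

```text
dish [0.5889 0.3658 0.018 ]
lens [ 0.5933 -0.369   0.04  ]
bottlecap [0.4359 0.3593 0.105 ]
jar [0.4409 0.0028 0.062 ]
beaker [ 0.4476 -0.3775  0.05  ]
torch [ 0.6882 -0.012   0.042 ]
calc [0.2382 0.269  0.01  ]
tray [ 0.3125 -0.003   0.02  ]
balance [ 0.535  -0.2092  0.03  ]
[ 0.0733  0.0009 -0.1424]
[[-0.0007  0.9577  0.2877]
 [ 1.      0.0005  0.0007]
 [ 0.0005  0.2877 -0.9577]]
tcp [0.1616 0.6552 0.2311] dp [-0.455  -0.1859  0.0312] rot [-0.0004 -0.0001 -0.2418] q7 -0.08 rows 7.9
```

View pics/wrist0.png

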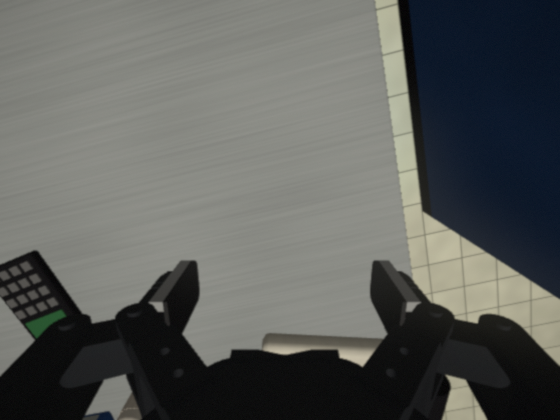

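Dish is at about (0.589, 0.366). I'll go via y=0.40 to stay clear of the microscope.

```bash
python3 -m handwheel '[{"dp":[-0.06,-0.09,0],"delta_rot":[0,0,-0.12]},{"dp":[-0.147,-0.221,-0.02],"delta_rot":[0,0,-0.242]},{"dp":[-0.147,-0.221,-0.02],"delta_rot":[0,0,-0.242]},{"dp":[-0.147,-0.221,-0.02],"delta_rot":[0,0,-0.242]},{"dp":[-0.484,-0.179,0.031],"delta_rot":[0,0,-0.242]},{"dp":[-0.484,-0.179,0.031],"delta_rot":[0,0,-0.242]},{"dp":[-0.484,-0.179,0.031],"delta_rot":[0,0,-0.242]},{"dp":[-0.484,-0.179,0.031],"delta_rot":[0,0,-0.242]},{"dp":[-0.484,-0.179,0.031],"delta_rot":[0,0,-0.242]},{"dp":[-0.484,-0.179,0.031],"delta_rot":[0,0,-0.242]},{"dp":[-0.484,-0.179,0.031],"delta_rot":[0,0,-0.242]},{"dp":[-0.484,-0.179,0.031],"delta_rot":[0,0,-0.242]}]' 1 60
python3 - <<'E'
from m import *
f=grab('wrist','w1.png'); print(status.get_obs()['tcp_pos'],proj(f,[.5889,.3658,.018]))
E
```

```text
clock: 1.85
tcp_pos: [0.5877, 0.3662, 0.2001]
orientation: [0.001, -3.14, -0.0]
contact_force: [0.1, 0.1, 0.1]
grip_width: 0.0854
gripper_force: 0.0
[0.58731424 0.36669852 0.20036369] (np.float64(283.26680380078847), np.float64(190.9838066406716))
```

View pics/w1.png

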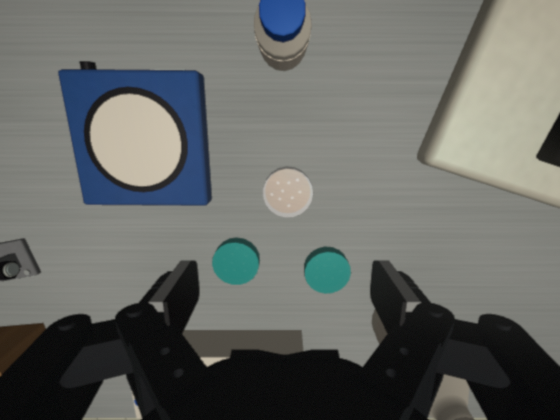

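Wrist view: the dish is centred at (288,192), the plate is fully visible around (140,138) and the bottle is at (282,20). I'll refine the dish and plate from here.

```bash
cat >> m.py <<'E'
def plate(f,roi):
    hsv=cv2.cvtColor(f['img'],cv2.COLOR_BGR2HSV); H,S,V=[hsv[...,i].astype(int) for i in range(3)]
    bl=(H>100)&(H<130)&(S>110)
    x=blobs(f,bl,roi); m=cv2.morphologyEx(x[0],cv2.MORPH_OPEN,np.ones((13,13)))
    # top face only: brighter than the sides
    cs,hi=cv2.findContours(x[0],cv2.RETR_CCOMP,cv2.CHAIN_APPROX_NONE)
    hole=max([c for c,h in zip(cs,hi[0]) if h[3]>=0],key=cv2.contourArea)
    P=np.array([onz(f,u,v,.028)[:2] for u,v in hole[:,0]],np.float32)
    (a,b),ax,an=cv2.fitEllipse(P); 
    cn=max(cv2.findContours(m,0,cv2.CHAIN_APPROX_NONE)[0],key=cv2.contourArea)[:,0]
    Q=np.array([onz(f,u,v,.028)[:2] for u,v in cn]); return np.array([a,b]),ax,Q
E
python3 - <<'E'
from m import *
np.set_printoptions(precision=4,suppress=True)
def edges(Q,c):
    q=Q-c
    for n,s in (('back',q[:,0]>.055),('front',q[:,0]<-.055),('left',q[:,1]>.055),('right',q[:,1]<-.055)):
        k=0 if n in('back','front') else 1; pts=q[s&(abs(q[:,1-k])<.05)]
        if len(pts)>10:
            p=np.polyfit(pts[:,1-k],pts[:,k],1); print(n,'off',p[1].round(4),'slope',p[0].round(4))
for n,roi in(('wrist',(50,60,225,215)),('top',(175,195,240,262))):
    f=grab(n); c,ax,Q=plate(f,roi); print(n,c,ax); edges(Q,c)
f=grab('wrist'); i=f['img'].astype(int)
mx=(i.min(2)>150); print('dish',cir(f,mx,(255,160,322,225),.018))
r=blobs(f,mx,(255,160,322,225)); print(r[1],r[2])
print(cir(f,(i[...,2]-i[...,0])>15,(255,160,322,225),.014))
E
```

```text
wrist [0.5337 0.2112] (0.1080353707075119, 0.10825355350971222)
back off 0.0632 slope 0.1163
front off -0.0683 slope 0.008
left off 0.0714 slope -0.0201
right off -0.0631 slope 0.0908Traceback (most recent call last):
  File "<stdin>", line 10, in <module>
  File "m.py", line 31, in plate
    cn=max(cv2.findContours(m,0,cv2.CHAIN_APPROX_NONE)[0],key=cv2.contourArea)[:,0]
       ~~~^^^^^^^^^^^^^^^^^^^^^^^^^^^^^^^^^^^^^^^^^^^^^^^^^^^^^^^^^^^^^^^^^^^^
ValueError: max() iterable argument is empty
```

```bash
sed -i 's/m=cv2.morphologyEx(x\[0\],cv2.MORPH_OPEN,np.ones((13,13)))/m=cv2.morphologyEx(x[0],cv2.MORPH_OPEN,np.ones((5,5)))/' m.py
python3 - <<'E'
from m import *
np.set_printoptions(precision=4,suppress=True)
def edges(Q,c):
    q=Q-c
    for n,s in (('back',q[:,0]>.06),('front',q[:,0]<-.06),('left',q[:,1]>.06),('right',q[:,1]<-.06)):
        k=0 if n in('back','front') else 1; pts=q[s&(abs(q[:,1-k])<.05)]
        if len(pts)>10:
            p=np.polyfit(pts[:,1-k],pts[:,k],1); p=np.polyfit(*(lambda z:(z[:,1-k],z[:,k]))(pts[abs(np.polyval(p,pts[:,1-k])-pts[:,k])<.003]),1); print(n,'off',p[1].round(4),'slope',p[0].round(4))
for n,roi in(('wrist',(50,60,225,215)),('top',(175,195,240,262))):
    f=grab(n); c,ax,Q=plate(f,roi); print(n,c,ax); edges(Q,c)
f=grab('wrist'); i=f['img'].astype(int)
mx=(i.min(2)>150); print('dish',cir(f,mx,(255,160,322,225),.018))
r=blobs(f,mx,(255,160,322,225)); print(r[1],r[2])
print(cir(f,(i[...,2]-i[...,0])>15,(255,160,322,225),.014))
print('cap',cir(f,(i[...,0]-i[...,2])>70,(250,0,320,50),.1))
t=grab('top'); i=t['img'].astype(int); print(cir(t,i.min(2)>150,(140,195,172,225),.018))
E
```

```text
wrist [0.5337 0.2112] (0.10806264728307724, 0.10810446739196777)
back off 0.0668 slope 0.0042
front off -0.0683 slope 0.0125
left off 0.0717 slope -0.0125
right off -0.0665 slope -0.0055
top [0.5328 0.2088] (0.10744187980890274, 0.10826750844717026)
back off 0.0661 slope -0.0138
front off -0.0681 slope 0.0188
left off 0.0666 slope -0.0133
right off -0.0687 slope -0.0052
dish (array([0.5913, 0.3706]), 0.0285)
[287.6455 192.204 ] [ 263  169   50   48 1794]
(array([0.59  , 0.3705]), 0.0264)
cap (array([0.4369, 0.3651]), 0.0166)
(array([0.5904, 0.3692]), 0.0305)
```

```bash
python3 -c "
from m import *
go([.5908,.370,.001],np.pi/2)"
```

```text
tcp [0.5881 0.3662 0.2007] dp [-0.0026  0.0037  0.1997] rot [0.0005 0.0002 0.0011] q7 1.0 rows 3.2
```

```bash
python3 -m handwheel '[{"dp":[-0.0026,0.0037,0.06],"delta_rot":[0,0,0]},{"dp":[-0.0026,0.0037,0.12],"delta_rot":[0,0,0]},{"dp":[-0.0026,0.0037,0.16],"delta_rot":[0,0,0]},{"dp":[-0.0026,0.0037,0.185],"delta_rot":[0,0,0]},{"dp":[-0.0026,0.0037,0.197],"delta_rot":[0,0,0]},{"dp":[-0.0026,0.0037,0.1995],"delta_rot":[0,0,0]},{"dp":[-0.0026,0.0037,0.1995],"delta_rot":[0,0,0]}]' 1 40
python3 -m handwheel '[{"dp":[0,0,0],"delta_rot":[0,0,0]},{"dp":[0,0,0],"delta_rot":[0,0,0]},{"dp":[0,0,0],"delta_rot":[0,0,0]},{"dp":[0,0,0],"delta_rot":[0,0,0]},{"dp":[0,0,0],"delta_rot":[0,0,0]},{"dp":[0,0,0],"delta_rot":[0,0,0]},{"dp":[0,0,-0.02],"delta_rot":[0,0,0]},{"dp":[0,0,-0.06],"delta_rot":[0,0,0]},{"dp":[0,0,-0.10],"delta_rot":[0,0,0]},{"dp":[0,0,-0.10],"delta_rot":[0,0,0]}]' 0.5 40
python3 -c "
from m import *
grab('wrist','w2.png')
go([.533,.210,.08],np.pi/2)"
```

```text
clock: 3.08
tcp_pos: [0.592, 0.3699, 0.002]
orientation: [-0.0, 3.14, 0.002]
contact_force: [0.2, -0.5, -0.2]
grip_width: 0.0857
gripper_force: 0.0
clock: 4.32
tcp_pos: [0.594, 0.3709, 0.1063]
orientation: [0.0, 3.135, 0.008]
contact_force: [-0.3, 0.4, -0.7]
grip_width: 0.0562
gripper_force: 42.6
tcp [0.5925 0.3701 0.1038] dp [ 0.0596 -0.1602  0.0232] rot [0.0028 0.0037 0.    ] q7 1.02 rows 2.8
```

View pics/w2.png

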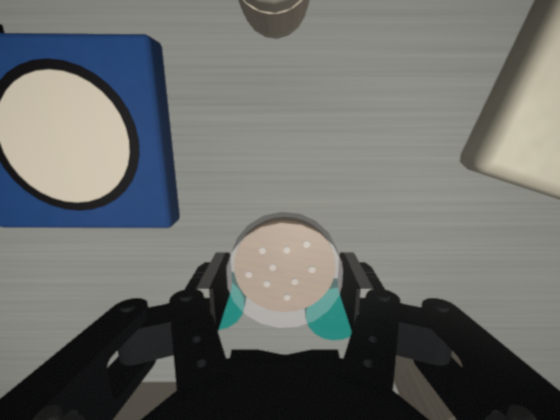

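```bash
python3 -m handwheel '[{"dp":[0.03,-0.08,0],"delta_rot":[0,0,0]},{"dp":[0.058,-0.16,0],"delta_rot":[0,0,0]},{"dp":[0.0585,-0.16,0.01],"delta_rot":[0,0,0]},{"dp":[0.0585,-0.16,0.03],"delta_rot":[0.0028,0.0037,0]},{"dp":[0.0585,-0.16,0.05],"delta_rot":[0.0028,0.0037,0]},{"dp":[0.0585,-0.16,0.065],"delta_rot":[0.0028,0.0037,0]},{"dp":[0.0585,-0.16,0.071],"delta_rot":[0.0028,0.0037,0]},{"dp":[0.0585,-0.16,0.071],"delta_rot":[0.0028,0.0037,0]},{"dp":[0.0585,-0.16,0.0715],"delta_rot":[0.0028,0.0037,0]}]'
python3 -c "
from m import *
o=status.get_obs();print(o['tcp_pos'],o['contact_force'],o['orientation'])"
```

```text
clock: 5.5
tcp_pos: [0.5324, 0.2098, 0.0299]
orientation: [0.001, -3.137, 0.005]
contact_force: [-4.4, -1.1, 12.2]
grip_width: 0.0562
gripper_force: 45.0
[0.53241219 0.20984421 0.02986275] [-4.44517658 -1.08202422 12.23578771] [ 1.07151271e-03 -3.13666012e+00  4.51887075e-03]
```

```bash
python3 -m handwheel '[{"dp":[0,0,-0.001],"delta_rot":[0,0,0]},{"dp":[0,0,-0.001],"delta_rot":[0,0,0]},{"dp":[0,0,-0.001],"delta_rot":[0,0,0]},{"dp":[0,0,-0.001],"delta_rot":[0,0,0]},{"dp":[0,0,-0.001],"delta_rot":[0,0,0]},{"dp":[0,0,-0.06],"delta_rot":[0,0,0]},{"dp":[0,0,-0.12],"delta_rot":[0,0,0]},{"dp":[0,0,-0.17],"delta_rot":[0,0,0]},{"dp":[0,0,-0.17],"delta_rot":[0,0,0]},{"dp":[0,0,-0.17],"delta_rot":[0,0,0]}]' 1 40
python3 - <<'E'
from m import *
np.set_printoptions(precision=4,suppress=True)
f=grab('wrist','w3.png'); i=f['img']
print(status.get_obs()['tcp_pos'], proj(f,[.533,.21,.028]),proj(f,[.533,.21,.046]))
go([.593,-.369,.2],np.pi/2)
E
```

```text
clock: 6.75
tcp_pos: [0.533, 0.2097, 0.1988]
orientation: [0.0, -3.137, 0.005]
contact_force: [-0.2, -0.0, -0.0]
grip_width: 0.0853
gripper_force: 0.0
[0.5325 0.2095 0.198 ] (np.float64(284.3700342615648), np.float64(192.80562560039175)) (np.float64(284.3127057519277), np.float64(196.71052273882253))
tcp [0.5325 0.2095 0.198 ] dp [-0.0603 -0.5785 -0.0001] rot [-0.0038 -0.0057  0.0003] q7 1.16 rows 9.3
```

View pics/w3.png

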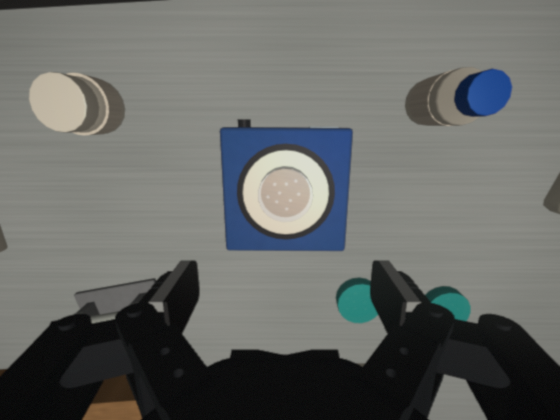

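Wrist view: the dish at about (285,192) sits in the window at about (286,191). I'll measure the offset while the view is good.

```bash
python3 - <<'E'
from m import *
np.set_printoptions(precision=4,suppress=True)
f=grab('wrist'); c,ax,Q=plate(f,(210,120,362,258)); print('window',c,ax)
q=Q-c
for n,k,s in (('back',0,1),('front',0,-1),('left',1,1),('right',1,-1)):
    pts=q[(s*q[:,k]>.06)&(abs(q[:,1-k])<.05)]; p=np.polyfit(pts[:,1-k],pts[:,k],1); print(n,p.round(4))
i=f['img'].astype(int); sub=i[160:225,255:320]; g=(i[...,2]-i[...,0]); 
print(i[192,236:340:3].tolist())
E
```

```text
window [0.5339 0.2112] (0.10902149975299835, 0.10914738476276398)
back [-0.0015  0.0663]
front [ 0.0138 -0.0688]
left [-0.0083  0.0674]
right [-0.0045 -0.0674]
[[108, 71, 52], [50, 51, 52], [77, 83, 86], [188, 208, 218], [189, 209, 218], [189, 210, 218], [191, 211, 218], [189, 208, 215], [187, 198, 205], [154, 170, 185], [154, 170, 185], [155, 170, 186], [156, 172, 186], [158, 172, 188], [165, 179, 193], [167, 181, 194], [161, 178, 193], [161, 177, 191], [161, 176, 191], [162, 178, 191], [164, 179, 193], [169, 183, 196], [166, 181, 195], [165, 180, 194], [167, 183, 195], [204, 215, 215], [199, 218, 216], [202, 220, 219], [202, 220, 219], [203, 221, 219], [202, 220, 218], [116, 125, 125], [62, 62, 65], [103, 73, 59], [130, 80, 54]]
```

```bash
python3 - <<'E'
from m import *
np.set_printoptions(precision=4,suppress=True)
f=grab('wrist'); i=f['img'].astype(int); m=(i[...,1]<195)&(i[...,1]>140)&(i[...,2]-i[...,0]>18)
for z in (.04,.046):print('dish',cir(f,m,(250,160,320,225),z)); 
print(blobs(f,m,(250,160,320,225))[1:])
w=i.min(2)>140; b=blobs(f,w,(235,140,338,245)); print('win',b[1:],cir(f,w,(235,140,338,245),.028))
E
```

```text
dish (array([0.5311, 0.2104]), 0.0265)
dish (array([0.5297, 0.2104]), 0.0259)
(array([284.9188, 194.2317]), array([ 261,  170,   49,   49, 1860], dtype=int32))
win (array([286.0563, 193.0417]), array([ 244,  151,   85,   84, 5562], dtype=int32)) (array([0.5338, 0.2113]), 0.0471)
```

Dish is within about 3 mm of centre. Next, the lens.

```bash
python3 -m handwheel '[{"dp":[-0.06,-0.5785,0],"delta_rot":[-0.0038,-0.0057,0]},{"dp":[-0.06,-0.5785,0],"delta_rot":[-0.0038,-0.0057,0]},{"dp":[-0.06,-0.5785,0],"delta_rot":[-0.0038,-0.0057,0]},{"dp":[-0.06,-0.5785,0],"delta_rot":[-0.0038,-0.0057,0]},{"dp":[-0.06,-0.5785,0],"delta_rot":[-0.0038,-0.0057,0]},{"dp":[-0.06,-0.5785,0],"delta_rot":[-0.0038,-0.0057,0]},{"dp":[-0.06,-0.5785,0],"delta_rot":[-0.0038,-0.0057,0]},{"dp":[-0.06,-0.5785,0],"delta_rot":[-0.0038,-0.0057,0]},{"dp":[-0.06,-0.5785,0],"delta_rot":[-0.0038,-0.0057,0]},{"dp":[-0.06,-0.5785,0],"delta_rot":[-0.0038,-0.0057,0]},{"dp":[-0.06,-0.5785,0],"delta_rot":[-0.0038,-0.0057,0]},{"dp":[-0.06,-0.5785,0],"delta_rot":[-0.0038,-0.0057,0]}]'
python3 -m handwheel '[{"dp":[0,0,0],"delta_rot":[0,0,0]},{"dp":[0,0,0],"delta_rot":[0,0,0]}]'
python3 - <<'E'
from m import *
f=grab('wrist','w4.png'); print(status.get_obs()['tcp_pos'],status.get_obs()['joints'],proj(f,[.593,-.369,.04]))
E
```

```text
clock: 8.4
tcp_pos: [0.5941, -0.3659, 0.1998]
orientation: [-0.004, 3.14, 0.005]
contact_force: [0.5, 0.3, -0.3]
grip_width: 0.0852
gripper_force: 0.0
clock: 8.65
tcp_pos: [0.594, -0.3671, 0.2009]
orientation: [-0.003, 3.139, 0.002]
contact_force: [-0.4, -0.1, -0.8]
grip_width: 0.0855
gripper_force: 0.0
[ 0.59392933 -0.36752025  0.20091841] [ 0.22837352  0.56029857  0.35421251  1.54196465 -0.21364628  1.07605607
  2.20679465] (np.float64(281.63975226264915), np.float64(192.90829476783915))
```

View pics/w4.png

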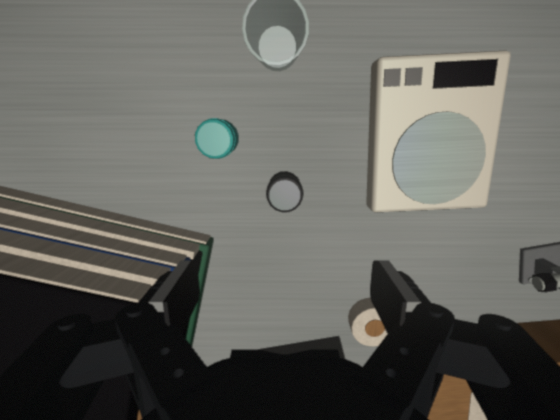

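Wrist view: the black lens top is at (285,194), the turquoise one at (216,139). The book corner at (211,237) needs a clearance check.

```bash
python3 - <<'E'
from m import *
np.set_printoptions(precision=4,suppress=True)
f=grab('wrist'); i=f['img'].astype(int)
for z in(.0,.06,.1,.15): print('book',z,onz(f,211,237,z))
g=i[194,255:320]; print(g[::2].tolist())
rim=i.max(2)<60
print('lens',cir(f,rim,(255,165,315,225),.04), blobs(f,rim,(255,165,315,225))[1:])
gl=(i.max(2)<175)&(i.min(2)>105)
x=cv2.connectedComponents
c=np.array([284.9,194.]);print(onz(f,284.9,194.5,.04))
E
```

```text
book 0.0 [ 0.6596 -0.459   0.    ]
book 0.06 [ 0.6353 -0.4429  0.06  ]
book 0.1 [ 0.6191 -0.4321  0.1   ]
book 0.15 [ 0.5988 -0.4187  0.15  ]
[[127, 132, 132], [125, 132, 131], [127, 133, 133], [126, 132, 132], [126, 132, 132], [113, 118, 118], [52, 53, 54], [90, 93, 91], [135, 139, 135], [136, 139, 137], [138, 140, 137], [138, 140, 137], [138, 141, 139], [139, 141, 140], [140, 142, 140], [141, 142, 141], [141, 142, 141], [141, 142, 142], [142, 142, 142], [143, 143, 142], [143, 142, 142], [143, 143, 142], [133, 133, 134], [70, 70, 71], [80, 84, 85], [125, 131, 131], [127, 132, 132], [126, 132, 132], [126, 132, 131], [125, 132, 131], [126, 132, 132], [126, 132, 132], [127, 132, 132]]
lens (array([ 0.5901, -0.3666]), 0.02) (array([283.7371, 179.7414]), array([267, 172,  36,  28, 232], dtype=int32))
[ 0.5946 -0.366   0.04  ]
```

```bash
python3 - <<'E'
from m import *
f=grab('wrist'); t=grab('top')
o1,d1=ray(f,211,237); o2,d2=ray(t,428,195)
s=np.linalg.lstsq(np.stack([d1,-d2],1),o2-o1,rcond=None)[0]; print(o1+d1*s[0],o2+d2*s[1])
go([.5945,-.367,.002],np.pi/2)
E
```

```text
[ 0.64679381 -0.45097886  0.03114356] [ 0.65083983 -0.46100575  0.03547517]
tcp [ 0.5937 -0.3683  0.2009] dp [-0.0004  0.0011  0.1989] rot [0.001  0.0022 0.0006] q7 2.21 rows 3.2
```

```bash
python3 -m handwheel '[{"dp":[0,0.001,0.06],"delta_rot":[0.001,0.0022,0]},{"dp":[0,0.001,0.12],"delta_rot":[0.001,0.0022,0]},{"dp":[0,0.001,0.16],"delta_rot":[0.001,0.0022,0]},{"dp":[0,0.001,0.185],"delta_rot":[0.001,0.0022,0]},{"dp":[0,0.001,0.196],"delta_rot":[0.001,0.0022,0]},{"dp":[0,0.001,0.197],"delta_rot":[0.001,0.0022,0]},{"dp":[0,0.001,0.197],"delta_rot":[0.001,0.0022,0]}]' 1 40
python3 -m handwheel '[{"dp":[0,0,0],"delta_rot":[0,0,0]},{"dp":[0,0,0],"delta_rot":[0,0,0]},{"dp":[0,0,0],"delta_rot":[0,0,0]},{"dp":[0,0,0],"delta_rot":[0,0,0]},{"dp":[0,0,0],"delta_rot":[0,0,0]},{"dp":[0,0,0],"delta_rot":[0,0,0]},{"dp":[0,0,0],"delta_rot":[0,0,0]},{"dp":[0,0,-0.03],"delta_rot":[0,0,0]},{"dp":[0,0,-0.09],"delta_rot":[0,0,0]},{"dp":[0,0,-0.15],"delta_rot":[0,0,0]},{"dp":[0,0,-0.15],"delta_rot":[0,0,0]},{"dp":[0,0,-0.15],"delta_rot":[0,0,0]}]' 0.3 40
python3 -c "
from m import *
grab('wrist','w5.png')
go([.531,.2104,.153],np.pi/2)"
```

```text
clock: 9.72
tcp_pos: [0.5948, -0.368, 0.0051]
orientation: [-0.0, 3.14, -0.002]
contact_force: [0.1, 0.2, 1.1]
grip_width: 0.0852
gripper_force: 0.0
clock: 11.22
tcp_pos: [0.5935, -0.3669, 0.1529]
orientation: [0.0, -3.141, -0.001]
contact_force: [-0.6, 0.1, -1.5]
grip_width: 0.0393
gripper_force: 40.4
tcp [ 0.593  -0.3666  0.1519] dp [0.0618 0.577  0.    ] rot [ 0.0016 -0.0027  0.0004] q7 2.22 rows 9.3
```

View pics/w5.png

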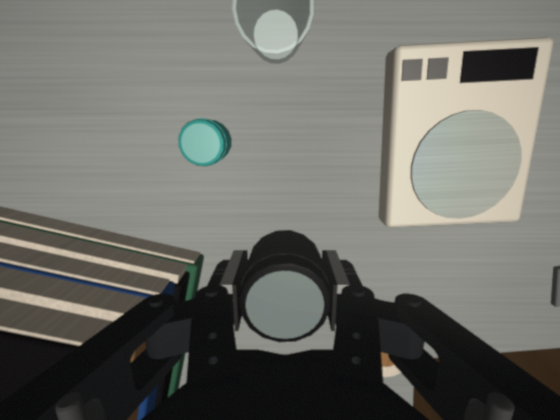

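Lens held upright, top at (285,303). Check its offset from the tool.

```bash
python3 - <<'E'
from m import *
f=grab('wrist'); i=f['img'].astype(int); gl=(i.min(2)>105)
x=blobs(f,gl,(248,268,324,345)); o=status.get_obs()
print(x[1:], onz(f,*x[1],o['tcp_pos'][2]+.0358)-o['tcp_pos'], cir(f,gl,(248,268,324,345),o['tcp_pos'][2]+.0358))
E
python3 -m handwheel '[{"dp":[0.062,0.577,0],"delta_rot":[0.0016,-0.0027,0]},{"dp":[0.062,0.577,0],"delta_rot":[0.0016,-0.0027,0]},{"dp":[0.062,0.577,0],"delta_rot":[0.0016,-0.0027,0]},{"dp":[0.062,0.577,0],"delta_rot":[0.0016,-0.0027,0]},{"dp":[0.062,0.577,0],"delta_rot":[0.0016,-0.0027,0]},{"dp":[0.062,0.577,0],"delta_rot":[0.0016,-0.0027,0]},{"dp":[0.062,0.577,0],"delta_rot":[0.0016,-0.0027,0]},{"dp":[0.062,0.577,0],"delta_rot":[0.0016,-0.0027,0]},{"dp":[0.062,0.577,0],"delta_rot":[0.0016,-0.0027,0]},{"dp":[0.062,0.577,0],"delta_rot":[0.0016,-0.0027,0]},{"dp":[0.062,0.577,0],"delta_rot":[0.0016,-0.0027,0]},{"dp":[0.062,0.577,0],"delta_rot":[0.0016,-0.0027,0]}]'
python3 -c "
from m import *
go([.531,.2104,.050],np.pi/2)"
```

```text
(array([284.64178732, 304.17174239]), array([ 248,  271,   76,   67, 4006], dtype=int32)) [0.00079787 0.00088131 0.0358    ] (array([ 0.5943, -0.3657]), 0.0164)
clock: 12.82
tcp_pos: [0.532, 0.2067, 0.1531]
orientation: [0.004, 3.14, -0.006]
contact_force: [0.7, -0.9, 0.4]
grip_width: 0.0391
gripper_force: 40.6
tcp [0.532  0.2067 0.1531] dp [0.0012 0.004  0.1031] rot [-0.0035  0.0016 -0.0028] q7 1.2 rows 1.7
```

```bash
python3 -m handwheel '[{"dp":[0,0,0],"delta_rot":[0,0,0]},{"dp":[0,0,0.03],"delta_rot":[0,0,0]},{"dp":[0,0,0.06],"delta_rot":[0,0,0]},{"dp":[0,0,0.085],"delta_rot":[0,0,0]},{"dp":[0,0,0.098],"delta_rot":[0,0,0]},{"dp":[0,0,0.1],"delta_rot":[0,0,0]},{"dp":[0,0,0.1],"delta_rot":[0,0,0]}]'
python3 -c "
from m import *
go([.531,.2104,.050],np.pi/2)"
```

```text
clock: 13.7
tcp_pos: [0.5328, 0.2093, 0.0544]
orientation: [0.001, 3.138, -0.002]
contact_force: [0.3, -0.5, 0.3]
grip_width: 0.0392
gripper_force: 40.6
tcp [0.5328 0.2093 0.0544] dp [0.0018 0.0011 0.0044] rot [-0.0011  0.0036 -0.0004] q7 1.24 rows 0.1
```

```bash
python3 -m handwheel '[{"dp":[0.001,0.001,0.001],"delta_rot":[0,0.002,0]},{"dp":[0.001,0.001,0.0025],"delta_rot":[0,0.002,0]},{"dp":[0.001,0.001,0.0038],"delta_rot":[0,0.002,0]},{"dp":[0.001,0.001,0.0038],"delta_rot":[0,0.002,0]}]'
```

```text
clock: 14.2
tcp_pos: [0.5312, 0.2106, 0.0503]
orientation: [-0.0, 3.141, -0.002]
contact_force: [-2.3, -0.4, 4.2]
grip_width: 0.0392
gripper_force: 40.9
```

Contact at 4 N. Release, rise and look.

```bash
python3 -m handwheel '[{"dp":[0,0,-0.0005],"delta_rot":[0,0,0]},{"dp":[0,0,-0.0005],"delta_rot":[0,0,0]},{"dp":[0,0,-0.0005],"delta_rot":[0,0,0]},{"dp":[0,0,-0.0005],"delta_rot":[0,0,0]},{"dp":[0,0,-0.0005],"delta_rot":[0,0,0]},{"dp":[0,0,-0.0005],"delta_rot":[0,0,0]},{"dp":[0,0,-0.06],"delta_rot":[0,0,0]},{"dp":[0,0,-0.12],"delta_rot":[0,0,0]},{"dp":[0,0,-0.16],"delta_rot":[0,0,0]},{"dp":[0,0,-0.16],"delta_rot":[0,0,0]},{"dp":[0,0,-0.16],"delta_rot":[0,0,0]}]' 1 40
python3 - <<'E'
from m import *
f=grab('wrist'); t=grab('top'); s=grab('scene')
a=f['img'][90:300,180:460]; b=s['img'][150:255,300:440]
cv2.imwrite('pics/c2.png',np.hstack([cv2.resize(x,(400,300)) for x in(a,b)]))
cr=t['img'][159:204,250:310]; cv2.imwrite('pics/c3.png',cv2.resize(cr,(800,600),interpolation=cv2.INTER_CUBIC))
go([.66,-.012,.2],0.17)
E
```

```text
clock: 15.58
tcp_pos: [0.5305, 0.2105, 0.2093]
orientation: [0.001, -3.141, 0.003]
contact_force: [0.2, 0.3, -0.2]
grip_width: 0.0852
gripper_force: 0.0
tcp [0.5302 0.2103 0.2084] dp [-0.1298 -0.2223  0.0088] rot [-3.900e-03  5.000e-04  1.401e+00] q7 1.18 rows 7.5
```

View pics/c2.png

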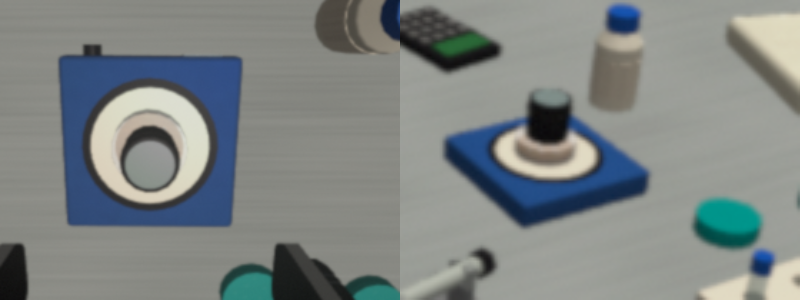

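Dish is on the plate, lens upright on it, both centred. Now to the torch, turning the tool the way that keeps joint 7 in range.

```bash
python3 -m handwheel '[{"dp":[-0.05,-0.07,0],"delta_rot":[0,0,-0.18]},{"dp":[-0.1,-0.14,0],"delta_rot":[0,0,-0.36]},{"dp":[-0.158,-0.2223,0.0],"delta_rot":[0,0,-0.54]},{"dp":[-0.158,-0.2223,0.0],"delta_rot":[0,0,-0.72]},{"dp":[-0.158,-0.2223,0.0],"delta_rot":[0,0,-0.9]},{"dp":[-0.158,-0.2223,0.0],"delta_rot":[0,0,-1.08]},{"dp":[-0.158,-0.2223,0.0],"delta_rot":[0,0,-1.26]},{"dp":[-0.158,-0.2223,0.0],"delta_rot":[0,0,-1.44]},{"dp":[-0.158,-0.2223,0.0],"delta_rot":[0,0,-1.62]},{"dp":[-0.158,-0.2223,0.0],"delta_rot":[0,0,-1.705]},{"dp":[-0.158,-0.2223,0.0],"delta_rot":[0,0,-1.705]},{"dp":[-0.158,-0.2223,0.0],"delta_rot":[0,0,-1.705]}]'
python3 -m handwheel '[{"dp":[0,0,0],"delta_rot":[0,0,0]},{"dp":[0,0,0],"delta_rot":[0,0,0]}]'
python3 - <<'E'
from m import *
f=grab('wrist','w6.png'); print(status.get_obs()['joints'].round(2),proj(f,[.688,-.012,.042])); go([.688,-.012,.2],.134)
E
```

```text
clock: 17.23
tcp_pos: [0.6886, -0.0125, 0.2089]
orientation: [2.363, -2.068, -0.002]
contact_force: [0.1, 0.5, -0.6]
grip_width: 0.0853
gripper_force: 0.0
clock: 17.48
tcp_pos: [0.6889, -0.0113, 0.2099]
orientation: [2.364, -2.066, 0.002]
contact_force: [0.7, -0.1, 0.2]
grip_width: 0.0853
gripper_force: 0.0
[ 0.3   0.58 -0.56  1.51  0.33  1.15  2.96] (np.float64(285.49078153667995), np.float64(192.02486447551968))
tcp [ 0.689  -0.0112  0.2101] dp [0.0007 0.0011 0.0101] rot [ 0.0002 -0.0023  0.0009] q7 2.96 rows 0.2
```

View pics/w6.png

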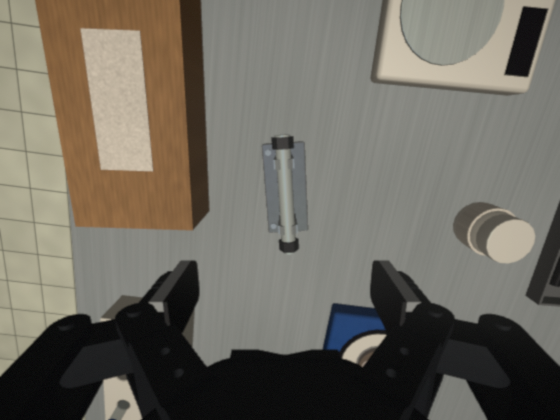

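Joint 7 sits at its limit this way, so I'll turn back half a turn (the same grasp). The torch collars are at (283,142) and (289,245).

```bash
python3 -m handwheel '[{"dp":[0,0,0],"delta_rot":[0,0,0.18]},{"dp":[0,0,0],"delta_rot":[0,0,0.36]},{"dp":[0,0,0],"delta_rot":[0,0,0.54]},{"dp":[0,0,0],"delta_rot":[0,0,0.72]},{"dp":[0,0,0],"delta_rot":[0,0,0.9]},{"dp":[0,0,0],"delta_rot":[0,0,1.08]},{"dp":[0,0,0],"delta_rot":[0,0,1.26]},{"dp":[0,0,0],"delta_rot":[0,0,1.44]},{"dp":[0,0,0],"delta_rot":[0,0,1.62]},{"dp":[0,0,0],"delta_rot":[0,0,1.8]},{"dp":[0,0,0],"delta_rot":[0,0,1.98]},{"dp":[0,0,0],"delta_rot":[0,0,2.1]}]' | head -3
python3 -m handwheel '[{"dp":[0,0,0],"delta_rot":[0,0,0.18]},{"dp":[0,0,0],"delta_rot":[0,0,0.36]},{"dp":[0,0,0],"delta_rot":[0,0,0.54]},{"dp":[0,0,0],"delta_rot":[0,0,0.72]},{"dp":[0,0,0],"delta_rot":[0,0,0.9]},{"dp":[0,0,0],"delta_rot":[0,0,1.04]},{"dp":[0,0,0],"delta_rot":[0,0,1.04]},{"dp":[0,0,0],"delta_rot":[0,0,1.04]}]' | head -3
python3 - <<'E'
from m import *
f=grab('wrist','w7.png'); print(status.get_obs()['joints'].round(2),proj(f,[.688,-.012,.042])); go([.688,-.012,.2],.134)
i=f['img'].astype(int); dk=((i.max(2)<60)*255).astype(np.uint8); dk[260:]=0
n,l,s,c=cv2.connectedComponentsWithStats(dk)
for k in range(1,n):
    if s[k,4]>60: print(s[k],c[k],onz(f,*c[k],.047))
E
```

```text
clock: 19.02
tcp_pos: [0.6891, -0.011, 0.2105]
orientation: [0.622, 3.078, -0.003]
clock: 20.02
tcp_pos: [0.6891, -0.0112, 0.2104]
orientation: [2.061, 2.369, -0.001]
[-0.16  0.52  0.13  1.55 -0.07  1.08  0.12] (np.float64(282.94243169942257), np.float64(193.73805370339412))
tcp [ 0.6891 -0.0114  0.2104] dp [-0.0004 -0.0012  0.0104] rot [0.0004 0.0017 0.0045] q7 0.12 rows 0.2
[ 82   0 143  33 785] [162.27898089  18.58216561] [0.55648683 0.13648117 0.047     ]
[284 131   7  11  67] [286.98507463 136.14925373] [0.68371244 0.04921841 0.047     ]
[270 132  13  11  88] [274.04545455 137.17045455] [0.67083499 0.04640819 0.047     ]
[363 161  17  36 401] [371.05236908 176.50872818] [0.77746358 0.02052752 0.047     ]
[  0 170   8  44 193] [  2.28497409 196.97927461] [ 0.38904208 -0.0559908   0.047     ]
[354 194  21  66 859] [363.95110594 228.23981374] [ 0.78259637 -0.0374607   0.047     ]
[277 234  19  13 173] [285.86127168 240.69364162] [ 0.69854881 -0.06423623  0.047     ]
```

View pics/w7.png

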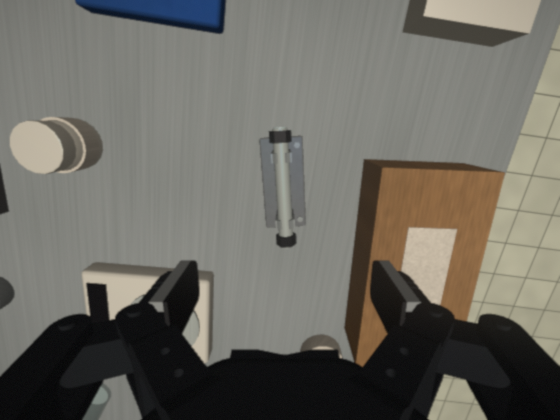

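Torch collars at (280,137) and (286,240). The box face to the right, from (363,161) to (350,330), needs a clearance check.

```bash
python3 - <<'E'
from m import *
np.set_printoptions(precision=4,suppress=True)
f=grab('wrist'); i=f['img'].astype(int); 
m=((i.max(2)<75)*255).astype(np.uint8)
m=cv2.morphologyEx(m,cv2.MORPH_CLOSE,np.ones((7,7)))
P=[]
for roi in((262,122,300,148),(268,228,305,252)):
    x=blobs(f,m>0,roi); u=x[2][0]+(x[2][2]-1)/2; v=x[2][1]+(x[2][3]-1)/2; print(x[1:],u,v); P.append(onz(f,u,v,.046))
# shaft edges mid rows
for v in (160,175,190,205,218):
    g=np.abs(np.diff(i[v,262:306].sum(1))); k=np.argsort(g)[-6:]+262; print(v,sorted(k.tolist()), i[v,268:300:2,1].tolist())
P=np.array(P); d=P[0]-P[1]; print(P,P.mean(0),np.linalg.norm(d),'psi',np.arctan2(-d[0],d[1]))
print('box',onz(f,362,162,0),onz(f,352,330,0),onz(f,383,163,.06))
go([*P.mean(0)[:2],.035],np.arctan2(-d[0],d[1]))
E
```

```text
(array([279.6204, 136.2163]), array([269, 130,  23,  13, 245], dtype=int32)) 280.0 136.0
(array([285.9751, 240.3333]), array([276, 233,  20,  14, 201], dtype=int32)) 285.5 239.5
160 [272, 277, 283, 284, 291, 303] [111, 119, 128, 110, 120, 145, 162, 169, 148, 118, 118, 132, 118, 110, 109, 108]
175 [275, 276, 287, 288, 303, 304] [111, 111, 110, 106, 118, 141, 155, 167, 161, 146, 125, 103, 109, 109, 110, 110]
190 [262, 276, 277, 288, 289, 304] [107, 107, 107, 108, 105, 131, 148, 162, 165, 151, 135, 112, 109, 110, 109, 109]
205 [263, 277, 278, 289, 290, 304] [106, 106, 108, 107, 104, 119, 142, 155, 165, 157, 143, 119, 107, 108, 107, 108]
218 [264, 277, 278, 290, 297, 302] [105, 105, 105, 101, 80, 100, 133, 150, 161, 160, 146, 122, 88, 97, 109, 135]
[[ 0.6767  0.0482  0.046 ]
 [ 0.698  -0.0634  0.046 ]] [ 0.6873 -0.0076  0.046 ] 0.11361570580046311 psi 0.18823345861791874
box [0.7779 0.0296 0.    ] [ 0.815 -0.208  0.   ] [0.7821 0.0371 0.06  ]
tcp [ 0.6891 -0.0115  0.2104] dp [ 0.0044 -0.0013  0.1754] rot [ 0.0003  0.0016 -0.0504] q7 0.12 rows 2.8
```

```bash
python3 -m handwheel '[{"dp":[0.0044,-0.0013,0.05],"delta_rot":[0,0,-0.05]},{"dp":[0.0044,-0.0013,0.1],"delta_rot":[0,0,-0.05]},{"dp":[0.0044,-0.0013,0.145],"delta_rot":[0,0,-0.05]},{"dp":[0.0044,-0.0013,0.17],"delta_rot":[0,0,-0.05]},{"dp":[0.0044,-0.0013,0.175],"delta_rot":[0,0,-0.05]},{"dp":[0.0044,-0.0013,0.175],"delta_rot":[0,0,-0.05]},{"dp":[0.0044,-0.0013,0.175],"delta_rot":[0,0,-0.05]}]' 1 40
python3 -m handwheel '[{"dp":[0,0,0],"delta_rot":[0,0,0]},{"dp":[0,0,0],"delta_rot":[0,0,0]},{"dp":[0,0,0],"delta_rot":[0,0,0]},{"dp":[0,0,0],"delta_rot":[0,0,0]},{"dp":[0,0,0],"delta_rot":[0,0,0]},{"dp":[0,0,0],"delta_rot":[0,0,0]},{"dp":[0,0,0],"delta_rot":[0,0,0]},{"dp":[0,0,0],"delta_rot":[0,0,0]}]' 0 100
python3 -c "
from m import *
go([.6873,-.0076,.035],.188)"
```

```text
clock: 21.0
tcp_pos: [0.6885, -0.0077, 0.0371]
orientation: [2.003, 2.416, 0.002]
contact_force: [0.4, -0.4, 0.5]
grip_width: 0.0851
gripper_force: 0.0
clock: 22.0
tcp_pos: [0.6875, -0.0077, 0.0357]
orientation: [2.004, 2.417, -0.001]
contact_force: [-1.6, 0.2, 5.3]
grip_width: 0.0119
gripper_force: 98.0
tcp [ 0.6875 -0.0077  0.0357] dp [ 0.0001 -0.0001  0.0007] rot [ 0.0006  0.0017 -0.002 ] q7 0.17 rows 0.0
```

Grip width 11.9 mm is less than the 16 mm shaft, so the pads are pinching above the axis. Reopen, go lower and regrip.

```bash
python3 -m handwheel '[{"dp":[0,0,0],"delta_rot":[0,0,0]},{"dp":[0,0,0],"delta_rot":[0,0,0]},{"dp":[0,0,0],"delta_rot":[0,0,0]},{"dp":[0,0,0.002],"delta_rot":[0,0,0]},{"dp":[0,0,0.005],"delta_rot":[0,0,0]},{"dp":[0,0,0.005],"delta_rot":[0,0,0]}]' 0.6 60
python3 -m handwheel '[{"dp":[0,0,0],"delta_rot":[0,0,0]},{"dp":[0,0,0],"delta_rot":[0,0,0]},{"dp":[0,0,0],"delta_rot":[0,0,0]},{"dp":[0,0,0],"delta_rot":[0,0,0]},{"dp":[0,0,0],"delta_rot":[0,0,0]},{"dp":[0,0,0],"delta_rot":[0,0,0]}]' 0 60
python3 -c "
from m import *
go([.6873,-.0076,.030],.188)"
```

```text
clock: 22.75
tcp_pos: [0.687, -0.0077, 0.0298]
orientation: [2.005, 2.417, -0.002]
contact_force: [-0.1, -0.9, -0.6]
grip_width: 0.051
gripper_force: 0.0
clock: 23.5
tcp_pos: [0.6874, -0.0077, 0.0306]
orientation: [2.005, 2.417, -0.001]
contact_force: [-1.5, -0.7, 4.2]
grip_width: 0.0142
gripper_force: 58.6
tcp [ 0.6874 -0.0077  0.0306] dp [ 0.0001 -0.0001  0.0006] rot [ 0.0005  0.0017 -0.002 ] q7 0.17 rows 0.0
```

```bash
python3 -m handwheel '[{"dp":[0,0,0],"delta_rot":[0,0,0]},{"dp":[0,0,0],"delta_rot":[0,0,0]},{"dp":[0,0,-0.005],"delta_rot":[0,0,0]},{"dp":[0,0,-0.01],"delta_rot":[0,0,0]},{"dp":[0,0,-0.015],"delta_rot":[0,0,0]},{"dp":[0,0,-0.02],"delta_rot":[0,0,0]},{"dp":[0,0,-0.03],"delta_rot":[0,0,0]},{"dp":[0,0,-0.05],"delta_rot":[0,0,0]},{"dp":[0,0,-0.09],"delta_rot":[0,0,0]},{"dp":[0,0,-0.12],"delta_rot":[0,0,0]},{"dp":[0,0,-0.12],"delta_rot":[0,0,0]},{"dp":[0,0,-0.12],"delta_rot":[0,0,0]}]' 0 90
python3 - <<'E'
from m import *
np.set_printoptions(precision=4,suppress=True)
f=grab('wrist','w8.png')
# plate front edge, x axis yaw -0.008
c=np.array([.533,.2108]); ps=-0.008; xa=np.array([np.cos(ps),np.sin(ps)])
T=c-.120*xa; B=c+.134*np.array([xa[1],-xa[0]]); print('torch goal',T,'bottle goal',B)
go([*T,.15],ps)
E
```

```text
clock: 25.0
tcp_pos: [0.6867, -0.0069, 0.1503]
orientation: [2.005, 2.418, -0.001]
contact_force: [0.7, -0.4, -1.3]
grip_width: 0.0121
gripper_force: 89.4
torch goal [0.413  0.2118] bottle goal [0.5319 0.0768]
tcp [ 0.6863 -0.007   0.1495] dp [ 0.2657 -0.228  -0.0004] rot [-0.0015  0.001   0.1944] q7 0.16 rows 5.6
```

View pics/w8.png

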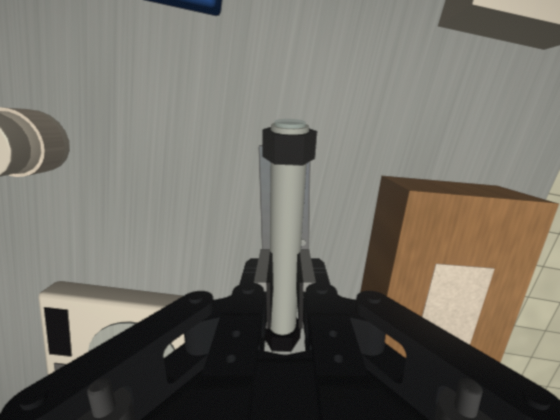

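Torch is out and held: far collar about (289,145), shaft between (288,170) and (284,325). I'll measure its tilt and slip from the shaft edges.

```bash
python3 - <<'E'
import cv2,numpy as np
i=cv2.imread('pics/w8.png').astype(int)
for v in (145,180,210,240,270,290,310): print(v,i[v,255:325:2,1].tolist())
print([ (v,i[v,288].tolist()) for v in range(112,175,3)])
print([ (v,i[v,284,1]) for v in range(310,370,3)])
E
```

```text
145 [147, 144, 118, 97, 45, 39, 37, 37, 37, 38, 41, 42, 41, 41, 43, 42, 40, 42, 41, 41, 41, 42, 41, 41, 42, 38, 39, 37, 38, 38, 78, 145, 151, 149, 149]
180 [150, 150, 127, 116, 120, 121, 122, 117, 106, 124, 138, 147, 153, 160, 163, 167, 169, 169, 169, 166, 162, 157, 150, 141, 126, 114, 118, 118, 147, 150, 149, 149, 150, 151, 144]
210 [150, 151, 145, 111, 116, 116, 116, 111, 110, 128, 142, 149, 157, 161, 166, 169, 169, 169, 167, 164, 158, 151, 143, 128, 115, 121, 117, 121, 149, 152, 147, 144, 148, 148, 148]
240 [149, 149, 147, 126, 111, 114, 114, 110, 112, 132, 145, 152, 159, 163, 167, 169, 170, 168, 165, 158, 152, 144, 128, 127, 142, 118, 115, 131, 145, 148, 147, 147, 147, 148, 148]
270 [45, 73, 76, 77, 77, 75, 59, 31, 39, 110, 145, 154, 160, 165, 168, 169, 168, 164, 160, 152, 134, 55, 34, 46, 74, 77, 77, 76, 76, 54, 36, 36, 35, 35, 35]
290 [26, 25, 27, 26, 69, 120, 61, 46, 30, 97, 146, 155, 162, 165, 168, 169, 166, 162, 155, 147, 120, 38, 39, 54, 104, 101, 30, 27, 28, 29, 30, 35, 36, 33, 35]
310 [20, 20, 21, 20, 25, 23, 43, 44, 66, 133, 148, 157, 163, 167, 168, 168, 165, 158, 151, 1
[... 270 characters left out ...]
2, 43]), (139, [42, 42, 43]), (142, [39, 40, 41]), (145, [41, 42, 43]), (148, [41, 41, 42]), (151, [40, 41, 42]), (154, [41, 41, 42]), (157, [41, 41, 41]), (160, [40, 41, 42]), (163, [46, 48, 48]), (166, [152, 163, 162]), (169, [158, 169, 169]), (172, [157, 170, 168])]
[(310, np.int64(169)), (313, np.int64(169)), (316, np.int64(168)), (319, np.int64(168)), (322, np.int64(169)), (325, np.int64(169)), (328, np.int64(169)), (331, np.int64(168)), (334, np.int64(105)), (337, np.int64(17)), (340, np.int64(23)), (343, np.int64(20)), (346, np.int64(22)), (349, np.int64(21)), (352, np.int64(132)), (355, np.int64(42)), (358, np.int64(17)), (361, np.int64(15)), (364, np.int64(16)), (367, np.int64(16))]
```

The shaft narrows toward the near end, so the torch is probably pitched in the grip. Triangulate the collars from the scene and top views.

```bash
cat > tri.py <<'E'
from m import *
np.set_printoptions(precision=4,suppress=True)
o=status.get_obs(); M=R.from_rotvec(o['orientation']).as_matrix(); p=o['tcp_pos']
fs={n:grab(n) for n in('scene','top','wrist')}
for n in('scene','top'):
    f=fs[n]
    for s in(-.055,.055):
        for pit in(0,.28):
            q=p+M@np.array([s+.008,0,-.0115-pit*s]); print(n,s,pit,np.round(proj(f,q),1))
f=fs['scene']; u,v=np.round(proj(f,p)).astype(int)
i=f['img'].astype(int).max(2)
def show(n,w):
    f=fs[n]; u,v=np.round(proj(f,p+[0,0,.01])).astype(int); g=cv2.cvtColor(f['img'],cv2.COLOR_BGR2GRAY)
    print(n,'u',u-w,'v',v-w)
    sub=g[v-w:v+w,u-w:u+w]
    for r_ in sub[::2]: print(''.join(' .:-=+*#%@'[min(9,int(x)//24)] for x in r_))
show('scene',44)
E
python3 tri.py
```

```text
scene -0.055 0 [295.7 211.5]
scene -0.055 0.28 [295.4 217.8]
scene 0.055 0 [334.7 195.9]
scene 0.055 0.28 [335.3 189.6]
top -0.055 0 [296.2 166.9]
top -0.055 0.28 [296.  168.4]
top 0.055 0 [257.  173.2]
top 0.055 0.28 [256.8 171.8]
scene u 269 v 161
**********************-.........    ..               .      . .-+***********************
**********************=:.....::..  ......            ... ..  ..-+***********************
**********************+-....:::...  .....      .   .    ........:=+*********************
***********************+:. .......         .......      ...:::...:=*********************
************************=:........           .....      ....:-:.:-+*********************
************************+-.........            .           .----+***********************
*************************+:. ..:--...                     ..:---=+**********************
=+************************=:...-+=:.                      ...::--=+*********************
::-+**********************+-. .:--..                      .....:---==--=+***************
:.::-=+********************=:...::.   ....  .    
[... 2365 characters left out ...]
*****************************************************************************
****************************************************************************************
****************************************************************************************
****************************************************************************************
************************************************+==++***********************************
***********************************************+=--=+++*********************************
***********************************************+=--=++====******************************
***********************************************+====+=---+******************************
```

The torch hangs with its -y end down about 0.25 rad, its centre about 9 mm to the +y side of the TCP. I'll carry it to the goal, then level it against the bench with a light grip.

```bash
python3 -m handwheel '[{"dp":[0.0,0.0,-0.03],"delta_rot":[0,0,0]},{"dp":[0.257,-0.23,-0.03],"delta_rot":[0,0,0.175]},{"dp":[0.257,-0.23,-0.03],"delta_rot":[0,0,0.175]},{"dp":[0.257,-0.23,-0.03],"delta_rot":[0,0,0.175]},{"dp":[0.257,-0.23,-0.03],"delta_rot":[0,0,0.175]},{"dp":[0.257,-0.23,-0.03],"delta_rot":[0,0,0.175]},{"dp":[0.257,-0.23,-0.03],"delta_rot":[0,0,0.175]},{"dp":[0.257,-0.23,0.02],"delta_rot":[0,0,0.175]},{"dp":[0.257,-0.23,0.07],"delta_rot":[0,0,0.175]},{"dp":[0.257,-0.23,0.09],"delta_rot":[0,0,0.175]},{"dp":[0.257,-0.23,0.09],"delta_rot":[0,0,0.175]},{"dp":[0.257,-0.23,0.09],"delta_rot":[0,0,0.175]}]'
python3 - <<'E'
from m import *
np.set_printoptions(precision=4,suppress=True)
f=grab('scene'); t=grab('top'); w=grab('wrist','w9.png')
o=status.get_obs(); p=o['tcp_pos']; print(p,o['joints'].round(2)); go([.413,.2028,.06],-.008)
g=cv2.cvtColor(f['img'],cv2.COLOR_BGR2GRAY); u,v=np.round(proj(f,p)).astype(int); print(u,v); u0,v0=u-44,v-24
for r_ in g[v0:v0+60:2,u0:u0+88]: print(''.join(' .:-=+*#%@'[min(9,int(x)//24)] for x in r_))
E
```

```text
clock: 26.7
tcp_pos: [0.4142, 0.2026, 0.0605]
orientation: [2.208, 2.232, 0.0]
contact_force: [0.3, -0.9, -1.3]
grip_width: 0.0122
gripper_force: 89.3
[0.4145 0.2028 0.0609] [-0.62  0.39  0.04  2.19 -0.02  0.56 -0.56]
tcp [0.4145 0.2028 0.0609] dp [ 0.0001 -0.0015  0.0009] rot [0.0023 0.0004 0.0188] q7 -0.56 rows 0.1
325 175
*********************************+-...  ...         ....::---::=+***********************
**********************++==-----==+=:...  .     ............::..-+***********************
***************++====-::--:::::----:. .  ..   ......     ....:=+************************
***********=-:----::::::-:::--::::::::.  .... ..::.     ....:=**************************
**********+-. ...::---::::::-::---::::..  ..  .-=-.     . .-+***************************
**********+=:..   ...:---::::::::::---:::..   ....   ....:=+***++***********************
*************+=-.    ....:---:::::::::::::..        ....:=+*+=::.:=+********************
****************++-:.    .....::::-----:....:..     .:=+***###+-..:=+******************+
********************+=:.     ...::-----:...:::. ...:-=*#####*
[... 1196 characters left out ...]
******************************++====------::::-=+##*=.            :==-::---=+
***********************************+==--------::--::::=*#%%%%%#=:           :=###+-:::--
**********************************=::::::-::-----::.-*%%@%%***##*+--:.....:-+*#%%%%#*-::
**********************************=:..::::::--:-::.-*%%@@%#+==++**#********##***#%@@%%*-
**********************************=:....::::::--::.:+%%@@@%*=======++++++++++==+#%@@@@%*
**********************************=-.......:::::-::.-+#%@@@%#*+===============+#%%@@@@%*
***********************************+=-.......:::::::::-+#%%@%%%%##*++++++++*##%%@@@@%%#=
*************************************++-:......::::::::::-+*#%%%%@@%%%%%%%%%@@@@@%%%*=:.
```

```bash
python3 -m handwheel '[{"dp":[0,-0.0015,0.012],"delta_rot":[0,0,0]},{"dp":[0,-0.0015,0.024],"delta_rot":[0,0,0]},{"dp":[0,-0.0015,0.03],"delta_rot":[0,0,0]},{"dp":[0,-0.0015,0.034],"delta_rot":[0,0,0]},{"dp":[0,-0.0015,0.038],"delta_rot":[0,0,0]},{"dp":[0,-0.0015,0.042],"delta_rot":[0,0,0]}]' 0 25
python3 -m handwheel '[{"dp":[0,0,0.003],"delta_rot":[0,0,0]},{"dp":[0,0,0.006],"delta_rot":[0,0,0]},{"dp":[0,0,0.009],"delta_rot":[0,0,0]},{"dp":[0,0,0.012],"delta_rot":[0,0,0]}]'
```

```text
clock: 27.6
tcp_pos: [0.4124, 0.2023, 0.0177]
orientation: [2.208, 2.232, -0.001]
contact_force: [-0.2, 0.0, 0.0]
grip_width: 0.0118
gripper_force: 89.3
clock: 28.1
tcp_pos: [0.4129, 0.2034, 0.0066]
orientation: [2.208, 2.233, 0.002]
contact_force: [-8.9, -0.8, 43.8]
grip_width: 0.0115
gripper_force: 97.3
```

Grip stayed at 97 N despite the lighter setting. Back off a little, then loosen through the opening value.

```bash
python3 -m handwheel '[{"dp":[0,0,-0.003],"delta_rot":[0,0,0]},{"dp":[0,0,-0.003],"delta_rot":[0,0,0]}]' 
python3 -m handwheel '[{"dp":[0,0,0],"delta_rot":[0,0,0]},{"dp":[0,0,0],"delta_rot":[0,0,0]},{"dp":[0,0,0],"delta_rot":[0,0,0]}]' 0.165 20
```

```text
clock: 28.35
tcp_pos: [0.4122, 0.202, 0.0088]
orientation: [2.208, 2.232, -0.002]
contact_force: [0.3, 1.0, -0.4]
grip_width: 0.0123
gripper_force: 92.1
clock: 28.72
tcp_pos: [0.4122, 0.2022, 0.0087]
orientation: [2.208, 2.232, -0.002]
contact_force: [0.2, 0.9, -0.1]
grip_width: 0.0146
gripper_force: 36.3
```

```bash
python3 -m handwheel '[{"dp":[0,0,0.002],"delta_rot":[0,0,0]},{"dp":[0,0,0.004],"delta_rot":[0,0,0]},{"dp":[0,0,0.005],"delta_rot":[0,0,0]},{"dp":[0,0,0.006],"delta_rot":[0,0,0]}]' 0.17 20
python3 - <<'E'
from m import *
f=grab('scene'); o=status.get_obs(); p=o['tcp_pos']
g=cv2.cvtColor(f['img'],cv2.COLOR_BGR2GRAY); u,v=np.round(proj(f,p)).astype(int); print(u,v); u0,v0=u-44,v-24
for r_ in g[v0+4:v0+36:2,u0+14:u0+80]: print(''.join(' .:-=+*#%@'[min(9,int(x)//24)] for x in r_))
E
```

```text
clock: 29.22
tcp_pos: [0.4128, 0.2026, 0.0049]
orientation: [2.209, 2.232, 0.001]
contact_force: [-8.8, -3.9, 47.7]
grip_width: 0.0146
gripper_force: 32.5
323 192
****************++-:.  ..  ..   ......... ......:=****************
*******************++-:..  ....  ....      ....-+*****************
***********************+-.  ...  :==-.    ....-+******************
************************+=:..    :--.      .:=+*******************
*************************=-:.  .       ....:=+********************
*************************=-......    .::--=+++====+*+=++++++++++++
*************************=:. .:::.  .-+*******+-..-=--=++++++++++=
*************************=:...:-:. .:=*#####***=:......:-===++==-:
*************************++++=-:.. .:=**++++==-:.....      . .    
************+===+**#########*=-:....:-====++++===++-.             
**********+=-:..:=*#****+++==--::.:-=+****++===----:             .
**********+===:..:========+++++==++====-----:::-=++-.            .
***********=--...-=+*****++===---------::::-+*#%%%*=.           .-
************+===+*****+=----:::------::::=#%%@%####*=:.        .-+
**********************=:.::::::-----::.:=#%@@%%*++**#**+======+**#
**********************=:...::::::---::.-*%@@@%#+====+++*##***#***+
```

```bash
python3 -m handwheel '[{"dp":[0,0,-0.003],"delta_rot":[0,0,0]},{"dp":[0,0,-0.003],"delta_rot":[0,0,0]}]' 0.17 20
cat > tc.py <<'E'
from m import *
np.set_printoptions(precision=3,suppress=True)
fs={n:grab(n) for n in('scene','wrist','top')}; o=status.get_obs(); p=o['tcp_pos']
print(p,o['contact_force'],o['grip_width'])
for s in(-.056,.056):
    q=np.array([.413,.2115+s,.01]); 
    for n,h,th in(('scene',13,70),('wrist',26,75),('top',8,70)):
        f=fs[n]; u,v=np.round(proj(f,q)).astype(int); i=f['img'].astype(int).max(2)
        b=blobs(f,i<th,(max(u-h,0),max(v-h,0),u+h,v+h)); print(n,s,'pred',u,v,'blob',None if b is None else (b[1],b[2],onz(f,*b[1],.012)))
E
python3 tc.py
```

```text
clock: 29.52
tcp_pos: [0.4124, 0.2024, 0.006]
orientation: [2.208, 2.233, -0.0]
contact_force: [0.6, 0.1, -0.7]
grip_width: 0.0144
gripper_force: 27.8
[0.412 0.202 0.006] [1.349 0.332 0.652] 0.014828710214272688
scene -0.056 pred 310 194 blob (array([320.5, 183.5]), array([319, 181,   4,   6,  24], dtype=int32), array([0.376, 0.215, 0.012]))
wrist -0.056 pred 285 343 blob (array([284.938, 351.619]), array([ 259,  317,   52,   52, 1238], dtype=int32), array([0.413, 0.151, 0.012]))
top -0.056 pred 224 269 blob (array([226.8, 269.6]), array([226, 267,   3,   6,  15], dtype=int32), array([0.411, 0.145, 0.012]))
scene 0.056 pred 342 186 blob (array([348.186, 191.276]), array([340, 183,  15,  16, 145], dtype=int32), array([0.451, 0.262, 0.012]))
wrist 0.056 pred 287 143 blob (array([284.997, 155.756]), array([ 261,  142,   49,   27, 1195], dtype=int32), array([0.412, 0.262, 0.012]))
top 0.056 pred 187 268 blob (array([188.293, 267.475]), array([182, 260,  13,  16, 198], dtype=int32), array([0.415, 0.262, 0.012]))
```

Torch is level now: the collar slope matches the level prediction. Release with a partial opening (the plate is near), rise and measure.

```bash
python3 -m handwheel '[{"dp":[0,0,0],"delta_rot":[0,0,0]},{"dp":[0,0,0],"delta_rot":[0,0,0]},{"dp":[0,0,0],"delta_rot":[0,0,0]},{"dp":[0,0,-0.05],"delta_rot":[0,0,0]},{"dp":[0,0,-0.11],"delta_rot":[0,0,0]},{"dp":[0,0,-0.16],"delta_rot":[0,0,0]},{"dp":[0,0,-0.16],"delta_rot":[0,0,0]},{"dp":[0,0,-0.16],"delta_rot":[0,0,0]}]' 0.42 40
cat > tm.py <<'E'
from m import *
np.set_printoptions(precision=4,suppress=True)
for n,h in(('wrist',22),('top',9)):
    f=grab(n); i=f['img'].astype(int).max(2); P=[]
    for y in(.262,.15):
        u,v=np.round(proj(f,[.413,y,.014])).astype(int); b=blobs(f,i<75,(u-h,v-h,u+h,v+h)); print(n,(u,v),b and (b[1],b[2])); 
        if b: P.append(onz(f,*b[1],.014))
    if len(P)==2: d=P[0]-P[1]; print('centre',(P[0]+P[1])/2,'psi',np.arctan2(-d[0],d[1]),np.linalg.norm(d))
    roi=[int(x) for x in np.concatenate([np.min([proj(f,[.533+a,.211+b,.028]) for a in(-.08,.08) for b in(-.08,.08)],0),np.max([proj(f,[.533+a,.211+b,.028]) for a in(-.08,.08) for b in(-.08,.08)],0)])]
    print(roi)
    hsv=cv2.cvtColor(f['img'],cv2.COLOR_BGR2HSV); m=(hsv[...,0]>100)&(hsv[...,0]<130)&(hsv[...,1]>110)
    x=blobs(f,m,[max(q,0) for q in roi])
    cn=max(cv2.findContours(x[0],0,cv2.CHAIN_APPROX_NONE)[0],key=cv2.contourArea)[:,0]; Q=np.array([onz(f,*q,.028)[:2] for q in cn])-[.533,.2108]
    for nm,k,s in (('back',0,1),('front',0,-1),('left',1,1),('right',1,-1)):
        pts=Q[(s*Q[:,k]>.062)&(abs(Q[:,1-k])<.045)]
        if len(pts)>8: print(nm,np.polyfit(pts[:,1-k],pts[:,k],1))
E
python3 tm.py; python3 -c "
from m import *
print(status.get_obs()['tcp_pos'])"
```

```text
clock: 30.68
tcp_pos: [0.4117, 0.2022, 0.1654]
orientation: [2.208, 2.233, -0.002]
contact_force: [-0.6, -0.8, 0.1]
grip_width: 0.036
gripper_force: 0.0
wrist (np.int64(286), np.int64(138)) (array([284.9626, 138.0654]), array([275, 132,  21,  12, 214], dtype=int32))
wrist (np.int64(285), np.int64(244)) (array([284.4184, 246.0765]), array([275, 239,  20,  14, 196], dtype=int32))
centre [0.4122 0.2044 0.014 ] psi 0.005737710616131851 0.11444142588500725
[322, 105, 507, 267]
back [0.0083 0.0668]
front [ 0.0103 -0.0693]
left [-0.0085  0.0689]
right [-0.0054 -0.0661]
top (np.int64(188), np.int64(268)) (array([191.7083, 268.0556]), array([184, 259,  13,  18, 144], dtype=int32))
top (np.int64(225), np.int64(269)) (array([226.8824, 269.2941]), array([226, 266,   3,   7,  17], dtype=int32))
centre [0.4124 0.1981 0.014 ] psi -0.0111162394439937 0.10635929949143877
[178, 201, 233, 255]
back [-0.0048  0.066 ]
front [ 0.0385 -0.0674]
left [-0.0018  0.0645]
right [-0.0103 -0.0708]
[0.4111528  0.20187561 0.16448927]
```

Torch centre (0.4122, 0.2044), gap 40 mm, but about 8 mm short of the edge's centre. Regrip and shift it +y.

```bash
python3 -m handwheel '[{"dp":[0.0025,0.001,0.06],"delta_rot":[0,0,0]},{"dp":[0.0025,0.001,0.12],"delta_rot":[0,0,0]},{"dp":[0.0025,0.001,0.15],"delta_rot":[0,0,0]},{"dp":[0.0025,0.001,0.159],"delta_rot":[0,0,0]},{"dp":[0.0025,0.001,0.159],"delta_rot":[0,0,0]},{"dp":[0.0025,0.001,0.159],"delta_rot":[0,0,0]}]' 0.42 40
python3 -m handwheel '[{"dp":[0,0,0],"delta_rot":[0,0,0]},{"dp":[0,0,0],"delta_rot":[0,0,0]},{"dp":[0,0,0],"delta_rot":[0,0,0]},{"dp":[0,0,0],"delta_rot":[0,0,0]},{"dp":[0,0,-0.002],"delta_rot":[0,0,0]},{"dp":[0.004,0,-0.002],"delta_rot":[0,0,0.006]},{"dp":[0.008,0,-0.002],"delta_rot":[0,0,0.012]},{"dp":[0.008,0,-0.002],"delta_rot":[0,0,0.012]},{"dp":[0.008,0,-0.0005],"delta_rot":[0,0,0.012]},{"dp":[0.008,0,-0.0005],"delta_rot":[0,0,0.012]}]' 0.165 30
python3 -m handwheel '[{"dp":[0,0,0],"delta_rot":[0,0,0]},{"dp":[0,0,0],"delta_rot":[0,0,0]},{"dp":[0,0,0],"delta_rot":[0,0,0]},{"dp":[0,0,-0.05],"delta_rot":[0,0,0]},{"dp":[0,0,-0.11],"delta_rot":[0,0,0]},{"dp":[0,0,-0.17],"delta_rot":[0,0,0]},{"dp":[0,0,-0.21],"delta_rot":[0,0,0]},{"dp":[0,0,-0.21],"delta_rot":[0,0,0]}]' 0.42 40
python3 tm.py | head -4; python3 -c "
from m import *
print(status.get_obs()['joints'].round(2));go([.438,.363,.2],np.pi/4);go([.438,.363,.2],-np.pi/4);go([.438,.363,.2],0)"
```

```text
clock: 31.52
tcp_pos: [0.414, 0.2052, 0.0078]
orientation: [2.208, 2.232, 0.002]
contact_force: [0.7, -1.1, 0.2]
grip_width: 0.0355
gripper_force: 0.0
clock: 32.78
tcp_pos: [0.4132, 0.213, 0.0079]
orientation: [2.222, 2.22, -0.001]
contact_force: [-2.5, -0.3, 10.6]
grip_width: 0.0148
gripper_force: 26.7
clock: 33.78
tcp_pos: [0.4148, 0.2142, 0.2204]
orientation: [2.221, 2.218, 0.009]
contact_force: [0.4, 0.3, -0.9]
grip_width: 0.0359
gripper_force: 0.0
wrist (np.int64(282), np.int64(147)) (array([281.5   , 140.2078]), array([273, 136,  18,   9, 154], dtype=int32))
wrist (np.int64(282), np.int64(236)) (array([281.4599, 232.5547]), array([274, 227,  16,  11, 137], dtype=int32))
centre [0.4127 0.2119 0.014 ] psi -0.005205554793506612 0.11460276577940678
[313, 120, 463, 254]
[-0.67  0.14  0.07  2.06 -0.01  0.94 -0.6 ]
tcp [0.4127 0.2129 0.217 ] dp [0.1502 0.0251 0.0167] rot [-3.000e-04  1.700e-03 -7.864e-01] q7 -0.6 rows 4.2
tcp [0.4127 0.2129 0.217 ] dp [0.1502 0.0251 0.0167] rot [0.001  0.0014 0.7844] q7 -0.6 rows 4.2
tcp [0.4127 0.2129 0.217 ] dp [0.1502 0.0251 0.0167] rot [ 0.0003  0.0016 -0.001 ] q7 -0.6 rows 2.5
```

Torch is now at (0.4127, 0.2119), parallel to the edge. On to the bottle.

```bash
python3 -m handwheel '[{"dp":[0.0,0.0,0],"delta_rot":[0,0,0]},{"dp":[0.1502,0.0251,0],"delta_rot":[0,0,0]},{"dp":[0.1502,0.0251,0],"delta_rot":[0,0,0]},{"dp":[0.1502,0.0251,0],"delta_rot":[0,0,0]},{"dp":[0.1502,0.0251,0],"delta_rot":[0,0,0]},{"dp":[0.1502,0.0251,0],"delta_rot":[0,0,0]}]' 1 40
python3 - <<'E'
from m import *
f=grab('wrist'); i=f['img'].astype(int); u,v=[int(x) for x in proj(f,[.437,.363,.105])]; print(u,v)
m=(i[...,0]-i[...,2])>60; R_=(u-55,v-55,u+55,v+55); print(cir(f,m,R_,.1),blobs(f,m,R_)[1:])
t=grab('top'); i=t['img'].astype(int); print(cir(t,(i[...,0]-i[...,2])>60,(138,248,160,270),.1))
go([.437,.3632,.039],0)
E
```

```text
clock: 34.62
tcp_pos: [0.438, 0.3617, 0.2158]
orientation: [2.222, 2.218, -0.006]
contact_force: [0.5, 0.6, 0.6]
grip_width: 0.0853
gripper_force: 0.0
283 206
(array([0.4377, 0.3644]), 0.0168) (array([283.9979716 , 203.12880325]), array([267, 186,  35,  35, 986], dtype=int32))
(array([0.4369, 0.363 ]), 0.0166)
tcp [0.4383 0.3615 0.2165] dp [ 0.0023 -0.0013  0.1775] rot [-0.0003  0.0031 -0.0029] q7 -0.8 rows 2.8
```

```bash
python3 -m handwheel '[{"dp":[0.0025,-0.001,0.05],"delta_rot":[0,0,0]},{"dp":[0.0025,-0.001,0.1],"delta_rot":[0,0,0]},{"dp":[0.0025,-0.001,0.145],"delta_rot":[0,0,0]},{"dp":[0.0025,-0.001,0.17],"delta_rot":[0,0,0]},{"dp":[0.0025,-0.001,0.177],"delta_rot":[0,0,0]},{"dp":[0.0025,-0.001,0.177],"delta_rot":[0,0,0]}]' 1 40
python3 -m handwheel '[{"dp":[0,0,0],"delta_rot":[0,0,0]},{"dp":[0,0,0],"delta_rot":[0,0,0]},{"dp":[0,0,0],"delta_rot":[0,0,0]},{"dp":[0,0,0],"delta_rot":[0,0,0]},{"dp":[0,0,0],"delta_rot":[0,0,0]},{"dp":[0,0,0],"delta_rot":[0,0,0]},{"dp":[0,0,-0.03],"delta_rot":[0,0,0]},{"dp":[0,0,-0.08],"delta_rot":[0,0,0]},{"dp":[0,0,-0.14],"delta_rot":[0,0,0]},{"dp":[0,0,-0.16],"delta_rot":[0,0,0]},{"dp":[0,0,-0.16],"delta_rot":[0,0,0]}]' 0.4 50
python3 -c "
from m import *
go([.531,.077,.2],0)"
```

```text
clock: 35.48
tcp_pos: [0.4378, 0.3651, 0.0406]
orientation: [2.222, 2.218, -0.001]
contact_force: [-0.3, -0.2, 0.2]
grip_width: 0.0852
gripper_force: 0.0
clock: 36.85
tcp_pos: [0.438, 0.3665, 0.2021]
orientation: [2.222, 2.219, 0.005]
contact_force: [0.3, 0.4, -2.2]
grip_width: 0.0467
gripper_force: 52.0
tcp [0.438  0.3665 0.2021] dp [-0.2894  0.0933  0.002 ] rot [ 0.0034 -0.0015 -0.0011] q7 -0.8 rows 4.9
```

```bash
python3 -m handwheel '[{"dp":[-0.2875,0.094,0],"delta_rot":[0,0,0]},{"dp":[-0.2875,0.094,0],"delta_rot":[0,0,0]},{"dp":[-0.2875,0.094,0],"delta_rot":[0,0,0]},{"dp":[-0.2875,0.094,0],"delta_rot":[0,0,0]},{"dp":[-0.2875,0.094,0],"delta_rot":[0,0,0]},{"dp":[-0.2875,0.094,0],"delta_rot":[0,0,0]},{"dp":[-0.2875,0.094,0.04],"delta_rot":[0,0,0]},{"dp":[-0.2875,0.094,0.09],"delta_rot":[0,0,0]},{"dp":[-0.2875,0.094,0.13],"delta_rot":[0,0,0]},{"dp":[-0.2875,0.094,0.15],"delta_rot":[0,0,0]},{"dp":[-0.2875,0.094,0.155],"delta_rot":[0,0,0]},{"dp":[-0.2875,0.094,0.155],"delta_rot":[0,0,0]}]'
python3 -c "
from m import *
go([.532,.079,.04],0)"
```

```text
clock: 38.35
tcp_pos: [0.5307, 0.0784, 0.0453]
orientation: [2.221, 2.22, -0.002]
contact_force: [-0.6, 0.6, -1.0]
grip_width: 0.0466
gripper_force: 52.0
tcp [0.5307 0.0784 0.0453] dp [0.0006 0.0013 0.0053] rot [-0.0004  0.0016 -0.0003] q7 -0.18 rows 0.1
```

```bash
python3 -m handwheel '[{"dp":[0,0.001,0.002],"delta_rot":[0,0,0]},{"dp":[0,0.001,0.0035],"delta_rot":[0,0,0]},{"dp":[0,0.001,0.0045],"delta_rot":[0,0,0]},{"dp":[0,0.001,0.0045],"delta_rot":[0,0,0]}]'
```

```text
clock: 38.85
tcp_pos: [0.5323, 0.0779, 0.0415]
orientation: [2.222, 2.219, -0.0]
contact_force: [-0.6, 0.7, 1.5]
grip_width: 0.0463
gripper_force: 52.2
```

Nearly touching. Set it down, release, rise, then take the final view.

```bash
python3 -m handwheel '[{"dp":[0,0,0.0008],"delta_rot":[0,0,0]},{"dp":[0,0,0.0008],"delta_rot":[0,0,0]}]'
python3 -m handwheel '[{"dp":[0,0,0],"delta_rot":[0,0,0]},{"dp":[0,0,0],"delta_rot":[0,0,0]},{"dp":[0,0,0],"delta_rot":[0,0,0]},{"dp":[0,0,0],"delta_rot":[0,0,0]},{"dp":[0,0,0],"delta_rot":[0,0,0]},{"dp":[0,0,-0.03],"delta_rot":[0,0,0]},{"dp":[0,0,-0.08],"delta_rot":[0,0,0]},{"dp":[0,0,-0.14],"delta_rot":[0,0,0]},{"dp":[0,0,-0.2],"delta_rot":[0,0,0]},{"dp":[0,0,-0.2],"delta_rot":[0,0,0]},{"dp":[0,0,-0.2],"delta_rot":[0,0,0]}]' 1 40
python3 - <<'E'
from m import *
f=grab('wrist'); s=grab('scene'); i=f['img'].astype(int)
m=(i[...,0]-i[...,2])>60; u,v=[int(x) for x in proj(f,[.532,.0775,.105])]; R_=(u-40,v-40,u+40,v+40); print('cap',cir(f,m,R_,.102))
cv2.imwrite('pics/fin.png',np.hstack([cv2.resize(f['img'],(400,300)),cv2.resize(s['img'][100:280,220:460],(400,300))]))
E
```

```text
clock: 39.1
tcp_pos: [0.5324, 0.078, 0.0415]
orientation: [2.222, 2.219, -0.0]
contact_force: [-3.1, -0.5, 11.3]
grip_width: 0.0467
gripper_force: 53.3
clock: 40.48
tcp_pos: [0.5316, 0.0782, 0.24]
orientation: [2.222, 2.22, -0.001]
contact_force: [0.3, -0.1, -0.9]
grip_width: 0.0853
gripper_force: 0.0
cap (array([0.5321, 0.0771]), 0.0166)
```

View pics/fin.png

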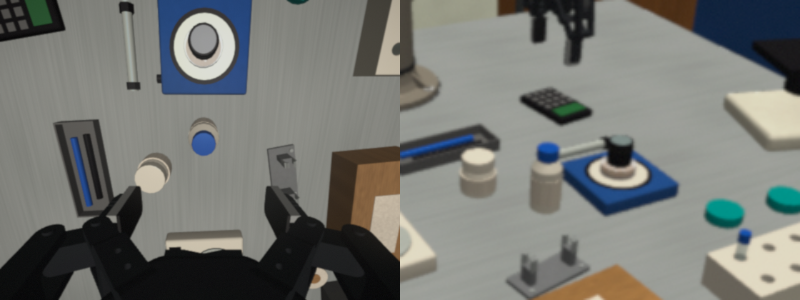

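The final view shows the dish and lens stacked at left panel (203,42), the torch flat in front at (130,45), the bottle upright at (204,138), the jar untouched and the clips empty. The bottle cap measures (0.532, 0.077), as intended. Handing in.

```bash
python3 -c "
from bench import r
print(r.hand_in())"
```

```text
the job is handed in; nothing more can be done
None
```

The job is handed in, about 40 s in and in the order asked: dish within about 3 mm of the plate's middle with the lens on it, torch flat and parallel about 4 cm in front, bottle upright about 4 cm out on the balance side, jar and beaker never touched; the wrist force reached 44–48 N (limit 120 N) while I pressed the torch level on the bench.

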